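# Brush out the canisters and stand them on the drop-front shelf

### The job

Use the hooked pole to catch the eye on the closed flap of the bench cupboard and swing the flap all the way down, so that it makes a level shelf. Then take the brush from its stand and brush out each canister that is there, from the tallest to the shortest: down to the bottom, well up towards the rim, and down to the bottom again. Finish with every canister standing upright on the lowered flap, the pole lying on its rubber mat again and the brush back upright in its stand, and leave the glue bottle, tape measure and cardboard box where they are.

Things in the scene. Friction and masses are not known exactly. Their poses are not given: they have to be found in the camera images.
- eye (a point): Centre of the dark steel ring (inner diameter 32 mm, bar 7 mm thick) standing off the outer face of the flap near its free edge. The ring is pierced along its y axis, which is parallel to the flap's hinge. With the flap closed its z axis points up and its -x axis straight out of the cupboard's front; it turns with the flap. With the flap closed, this point is 105 mm above the hinge and 30 mm in front of it.
- shelf (a point): Centre of the flap's inner face, the upper face once it is down. Plywood flap 320 mm wide (its y axis), 130 mm deep from hinge to free edge (its z axis), 12 mm thick. With the flap closed z points up; with it fully down z points level out of the cupboard towards the free edge and x points up. A lip 8 mm wide and 6 mm high runs along the free edge of this face. The cupboard front stands up to 345 mm above the bench.
- flap_hinge (a point): Point on the hinge axis of the flap, at its lower edge, half-way along; 220 mm above the bench. The hinge runs along this point's y axis; axes as those of the eye.
- flap (a joint): Flap angle: 0 closed (upright), 1.571 fully down (level, stopped). A stiff friction hinge of about 0.3 N m: it stays where it is left and needs about 3 N at the eye.
- pole_grip (a point): Centre of the dark wooden handle of the pole, 120 mm long (x), 22 mm wide (y) and 26 mm high (z). x points along the pole to its hook. From the handle a steel rod 12 mm thick runs on the axis to 190 mm from this point, where an L-shaped hook finger, 9 mm thick and 45 mm long, points sideways along +y. Lies on the mat at the start.
- hook (a point): Middle of the pole's hook finger: 190 mm along x and 24 mm along +y from the handle's centre. Axes as those of the handle.
- mat: Black rubber mat, fixed, 140 mm (x) by 360 mm (y), 4 mm thick; origin at the centre of its underside.
- brush_grip (a point): Centre of the brush's wooden handle, 18 x 18 mm square (along its x and y), 80 mm long upright, 180 mm above the brush's tip. z points up along the brush, away from the tip.
- brush_tip (a point): Lowest point of the brush, on its axis. The bristle head is a stiff cylinder 26 mm in diameter over the lowest 78 mm, then a thin steel shaft, then the handle from 140 to 220 mm.
- stand: Dark steel round brush stand, fixed, 85 mm high, open on top: mouth 46 mm wide, narrowing to a bore 34 mm wide; floor 6 mm thick; origin at the centre of its underside. The brush stands in it, tip down.
- tall_can (a point): Open-topped round steel canister, the tallest, 95 mm high, outer diameter 60 mm, wall 3.5 mm, heavy floor 8 mm thick; this point is on its axis half-way up, its z axis points to the open mouth. Stands on the bench at the start.
- mid_can (a point): Open-topped round steel canister, the middle-sized one, 75 mm high, outer diameter 60 mm, wall 3.5 mm, heavy floor 8 mm thick; this point is on its axis half-way up, its z axis points to the open mouth. Stands on the bench at the start.
- short_can (a point): Open-topped round steel canister, the shortest, 55 mm high, outer diameter 60 mm, wall 3.5 mm, heavy floor 8 mm thick; this point is on its axis half-way up, its z axis points to the open mouth. Stands on the bench at the start.
- glue: Bystander: yellow glue bottle, 52 mm in diameter, 150 mm high; origin at the centre of its underside.
- tape: Bystander: black tape measure, 75 x 35 x 70 mm; origin at the centre of its underside.
- screwbox: Bystander: cardboard box, 100 x 70 x 50 mm; origin at the centre of its underside.

How it is judged:
On the way, in this order (a step that is already met when the one before it is completed fails the run):
1. the pole's hook is through the eye and is swinging the flap down (distance between hook and eye below 0.03 m and value of joint flap between 0.4 and 1.2 rad), for 0.1 s.
2. brush down to the bottom inside the tallest canister (x of brush_tip in the frame of tall_can between -0.022 and 0.022 m and y of brush_tip in the frame of tall_can between -0.022 and 0.022 m and z of brush_tip in the frame of tall_can below -0.0225 m), for 0.1 s.
3. brush drawn up again in the tallest canister (z of brush_tip in the frame of tall_can above -0.0025 m), for 0.1 s.
4. brush down to the bottom of the tallest canister a second time (all of step 2), for 0.1 s.
5. brush down to the bottom inside the middle canister (x of brush_tip in the frame of mid_can between -0.022 and 0.022 m and y of brush_tip in the frame of mid_can between -0.022 and 0.022 m and z of brush_tip in the frame of mid_can below -0.0125 m), for 0.1 s.
6. brush drawn up again in the middle canister (z of brush_tip in the frame of mid_can above 0.0075 m), for 0.1 s.
7. brush down to the bottom of the middle canister a second time (all of step 5), for 0.1 s.
8. brush down to the bottom inside the shortest canister (x of brush_tip in the frame of short_can between -0.022 and 0.022 m and y of brush_tip in the frame of short_can between -0.022 and 0.022 m and z of brush_tip in the frame of short_can below -0.0025 m), for 0.1 s.
9. brush drawn up again in the shortest canister (z of brush_tip in the frame of short_can above 0.0175 m), for 0.1 s.
10. brush down to the bottom of the shortest canister a second time (all of step 8), for 0.1 s.
At the end, for the whole second after the job is handed in: Flap down (over 1.45 rad); each canister present upright (0.15 rad) on the flap, axis over the board, foot on it (8 mm); pole lying on the mat, handle centre over it; brush in its stand, tip within 20 mm of its axis (each way) and below 20 mm, upright within 0.2 rad (value of joint flap above 1.45 rad and y of tall_can in the frame of shelf between -0.15 and 0.15 m and z of tall_can in the frame of shelf between -0.065 and 0.06 m and x of tall_can in the frame of shelf between 0.0395 and 0.0555 m and angle between each of tall_can, mid_can, short_can's own z axis and vertical below 0.15 rad and y of mid_can in the frame of shelf between -0.15 and 0.15 m and z of mid_can in the frame of shelf between -0.065 and 0.06 m and x of mid_can in the frame of shelf between 0.0295 and 0.0455 m and y of short_can in the frame of shelf between -0.15 and 0.15 m and z of short_can in the frame of shelf between -0.065 and 0.06 m and x of short_can in the frame of shelf between 0.0195 and 0.0355 m and x of pole_grip in the frame of mat between -0.07 and 0.07 m and y of pole_grip in the frame of mat between -0.18 and 0.18 m and height (world z) of pole_grip below 0.035 m and x of brush_tip in the frame of stand between -0.02 and 0.02 m and y of brush_tip in the frame of stand between -0.02 and 0.02 m and height (world z) of brush_tip below 0.02 m and angle between brush_tip's own z axis and vertical below 0.2 rad); the robot touches nothing.
It fails at once if a bystander is moved by more than 25 mm (distance of any of glue, tape, screwbox from where it was at the start of the episode above 0.025 m).
Of tall, mid, short only 2 to 3 are there at a start; the rules pass over those that are not, and their reading is None.
At some moment in a run one of tall, mid, short may be knocked a few centimetres aside while the robot is not near it.
It also fails if it takes over 210 s, if anything falls off the work surface, if the arm or the gripper's body presses on something with over 40 N, if the wrist force passes 120 N, or if a joint passes its speed limit or range.

### The arm

A 7-joint arm with a two-finger parallel gripper is mounted at the origin on the work surface. World frame = base frame: x ahead of the robot, y to its left, z up, the work surface at z = 0. Lengths are in m, angles in rad, forces in N, time in s.
With the tool pointing down it reaches from about 0.425 to 0.925 m from the base axis. Payload 6.8 kg.
Tool frame: the origin (TCP) lies on the front face of the gripper's body, between the roots of the fingers; the fingertips stand 73 mm ahead of it and the grasp point (between the pads) lies 54 mm ahead of it; z points along the fingers, y is the line along which they close (so a half turn about z gives the same grasp; the last joint's range is limited). The gripper opens to 85 mm and grips with 20 to 120 N. Pads are 22 mm wide; open, the fingers measure 114 mm over their backs; the gripper's body (76 mm by 85 mm) begins 54 mm behind the grasp point. The pads swing forward as they close: fully open they stand 13 mm farther back than shut.
Start: joints at [-1.271, 0.477, 0.022, 1.555, -0.011, 1.109, -0.083], TCP at [0.268, 0.62, 0.304] pointing down, gripper open.
Joint ranges: [-2.96, 2.96], [-0.34, 2.1], [-1.41, 1.46], [0.24, 2.44], [-1.37, 4.51], [0.17, 1.92], [-2.96, 2.96]. Speed limits (rad/s): [2.39, 2.39, 3.14, 3.14, 3.14, 3.14, 3.14].

### API

Orientations are given as a unit quaternion [w, x, y, z].
In Python, from station import bot, optics gives the robot as it stands.
- The arm moves only by the tool drive_tool, never from a script. Its argument "deltas" is a list of rows, each an object with "gripper": the closure in counts, from 0 (fully open) to 255 (shut); "offset": the shift along the tool's x, y, z in units of 1000 mm (1.0 is 1000 mm), a list of three; "angular": the turn, a rotation vector about the tool's x, y, z in units of 45 degrees (1.0 is 45 degrees), a list of three. In form: [{"gripper": gripper, "offset": [dx, dy, dz], "angular": [rx, ry, rz]}, ...]. A call has 1 to 5 rows; each row is the pose to reach, as a shift and turn from the pose commanded when the call began, along the tool's axes at that moment; what a row does not reach only later rows make up. A row lasts 1/10 s, in which the tool goes at most 50 mm and 8.59 degrees, less where a joint would pass 70% of its speed; a pose out of reach is approached as far as the arm can. A call with a number of a shift or a turn outside -1 to 1 is refused whole. A call with a gripper value outside its range is refused whole. The fingers move at their own pace and stop on an object; "grip_force" is the grip in N (left out, the last holds). Time passes only in rows, so rows that repeat a pose let the fingers close. It gives the time, the measured TCP pose, the force, the opening and the grip force at its end, in the units of the state.
- bot.get_obs(): the state, without advancing time (a new reading comes with each control period).
- optics.read_camera(name): name is "scene" or "top"; returns the picture (480x640x3 uint8, blue, green, red); there is no depth.
- optics.camera_model(name): a dict with "fx", "fy", "cx", "cy" (pixels), "cam_to_world" (4x4, takes a point from camera to world coordinates). Camera axes: x right, y up, looking along -z (the intrinsics and any distortion apply to the point x, -y, -z); pixel columns grow to the right and rows downward; lengths in m; the calibration is good to about 2 mm. A picture is of the moment at which its call begins. camera_model takes no time and is no camera call.
- bot.hand_in(): hands the job in; it is judged then, once.
The state is a dict: "t": time; "q": joint angles; "joint_vel": joint speeds; "joint_torque": joint torques, N m; "eef_pos": TCP position; "tool_rot": TCP orientation; "contact_force": force on the tool from outside, world axes, zero at the start; "torque": the same for the moment, N m; "gripper_width": opening from 0.0 (shut) to 1.0 (fully open); "grasp_force": force on a finger pad.
Only numpy, scipy, OpenCV 4.12 (cv2) and the standard library are available. Lean on these libraries where they do the work, as an engineer would, in place of code of your own. Each camera call takes 0.05 s, during which the arm holds its last target. There are 200 camera calls.

## Working session

There is one attempt and no reset: what is moved stays moved. The work goes in short steps, Python scripts to look and compute and a tool call to move; the robot and the scene stay as the last step left them, time stands still between calls to the robot, and variables do not carry over. Pictures are saved under pics/ and viewed, at most 14 in all, crops included, and the job is handed in when it is done.

Besides the shell and the picture viewer there is one more tool, called by a JSON object that holds its "api" and its "payload". drive_tool: Moves the arm, as the interface text tells. Its arguments: {"type":"object","properties":{"deltas":{"type":"array"},"grip_force":{"type":"number"}},"required":["deltas"]}

```bash
mkdir -p pics; ls; python3 - <<'E'
from station import bot, optics
import cv2, json
for n in("scene","top"):
    cv2.imwrite(f"pics/{n}0.png",optics.read_camera(n)); print(n,optics.camera_model(n))
print(bot.get_obs())
E
```

```text
pics
scene {'fx': 605.894813141088, 'fy': 605.894813141088, 'cx': 315.9404368849746, 'cy': 233.3954980724704, 'cam_to_world': array([[-0.09009372, -0.82974612,  0.55082165,  1.35919015],
       [ 0.99591738, -0.07818562,  0.04511749,  0.01661244],
       [ 0.00563027,  0.55263766,  0.83340261,  1.33547713],
       [ 0.        ,  0.        ,  0.        ,  1.        ]])}
top {'fx': 457.64016606298367, 'fy': 457.64016606298367, 'cx': 322.1284600734037, 'cy': 241.78598500830327, 'cam_to_world': array([[-0.00361691,  0.99588949, -0.09050433,  0.50095173],
       [-0.99998331, -0.00400983, -0.00415998, -0.01668569],
       [-0.00450579,  0.09048778,  0.99588737,  1.22600004],
       [ 0.        ,  0.        ,  0.        ,  1.        ]])}
{'t': 0.1, 'q': array([-1.27111445,  0.47770879,  0.0223658 ,  1.55634359, -0.01149038,
        1.1092838 , -0.08308671]), 'joint_vel': array([-5.02737437e-05, -1.61752210e-03, -1.32988285e-03, -1.93155115e-03,
       -5.36886504e-04,  7.72010790e-04, -6.37412983e-04]), 'joint_torque': array([ 4.32401212e-03, -5.97756243e+01,  1.61370177e+00, -2.81953382e+01,
        1.28669967e-02,  5.03908799e-03, -9.89369994e-06]), 'eef_pos': array([0.26754227, 0.61927134, 0.30303288]), 'tool_rot': array([-9.63281358e-05,  2.02472738e-01,  9.79287567e-01, -8.01739857e-04]), 'contact_force': array([0.91752697, 0.05986393, 0.44764586]), 'torque': array([-0.01596848,  0.01375889,  0.07484005]), 'grasp_force': 0.0, 'gripper_width': 1.0026894977646974}
```

View pics/scene0.png

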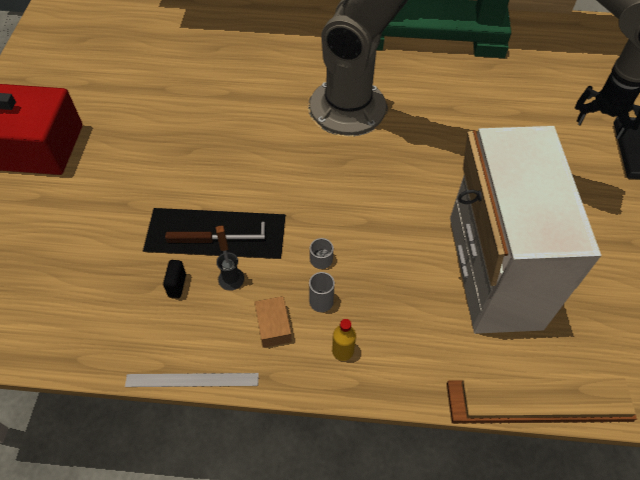

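View pics/top0.png

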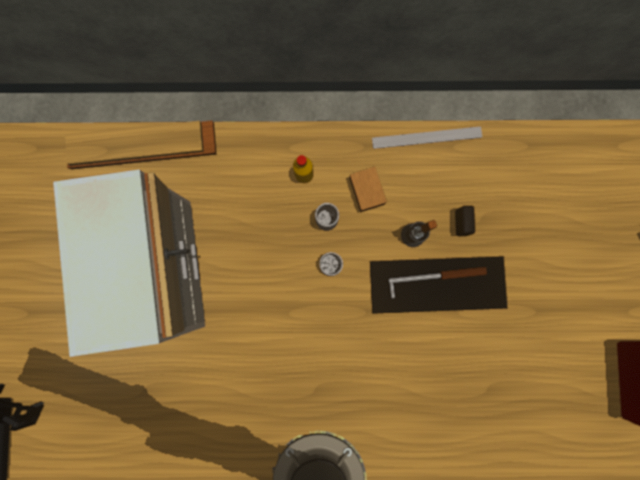

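Two canisters (on the top view at (326,216) and (330,264)), cupboard on +y with its front towards −y, eye around (180,252) top / (469,198) scene, pole on the mat with the hook towards the cupboard. Enlarging.

```bash
cat > h.py <<'E'
import numpy as np, cv2
from station import bot, optics
from scipy.spatial.transform import Rotation as R
def ray(n,u,v):
    c=optics.camera_model(n);T=c["cam_to_world"]
    d=T[:3,:3]@np.array([(u-c["cx"])/c["fx"],-(v-c["cy"])/c["fy"],-1]); return T[:3,3],d
def atz(n,u,v,z):
    o,d=ray(n,u,v); return o+d*(z-o[2])/d[2]
def tri(s,t):
    A=[];b=[]
    for n,p in(("scene",s),("top",t)):
        o,d=ray(n,*p);d=d/np.linalg.norm(d);P=np.eye(3)-np.outer(d,d);A.append(P);b.append(P@o)
    x=np.linalg.lstsq(np.vstack(A),np.hstack(b),rcond=None)[0]
    return x.round(4)
def proj(n,p):
    c=optics.camera_model(n);T=c["cam_to_world"];q=T[:3,:3].T@(np.array(p)-T[:3,3])
    return np.array([c["cx"]-c["fx"]*q[0]/q[2],c["cy"]+c["fy"]*q[1]/q[2]]).round(1)
def crop(im,x0,y0,w,h,s,name):
    a=cv2.resize(im[y0:y0+h,x0:x0+w],None,fx=s,fy=s,interpolation=cv2.INTER_CUBIC)
    for i in range(0,w,20):
        cv2.line(a,(i*s,0),(i*s,6),(0,255,0),1);cv2.putText(a,str(x0+i),(i*s,16),0,.35,(0,255,0),1)
    for i in range(0,h,20):
        cv2.line(a,(0,i*s),(6,i*s),(0,255,0),1);cv2.putText(a,str(y0+i),(8,i*s+4),0,.35,(0,255,0),1)
    cv2.imwrite("pics/"+name,a)
def rv(q): return R.from_quat([q[1],q[2],q[3],q[0]])
def to(pos,rot=None,tool=None):
    """offset & angular (interface units) from current measured pose to a target"""
    o=bot.get_obs();Rc=rv(o["tool_rot"]);d=Rc.inv().apply(np.array(pos)-o["eef_pos"])
    a=(Rc.inv()*rot).as_rotvec()/(np.pi/4) if rot is not None else None
    print("off",d.round(4),"ang",None if a is None else a.round(4))
E
python3 - <<'E'
from h import *
s=cv2.imread("pics/scene0.png");t=cv2.imread("pics/top0.png")
crop(s,140,200,220,150,3,"c1.png");crop(t,300,145,220,180,3,"c2.png")
a=[]
crop(s,445,120,150,215,2,"c3.png");crop(t,45,160,170,200,2,"c4.png")
x=cv2.imread("pics/c3.png");y=cv2.imread("pics/c4.png")
h=max(x.shape[0],y.shape[0]);f=lambda z:cv2.copyMakeBorder(z,0,h-z.shape[0],0,0,0)
cv2.imwrite("pics/c34.png",np.hstack([f(x),f(y)]))
E
```

```text
(no output)
```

View pics/c1.png

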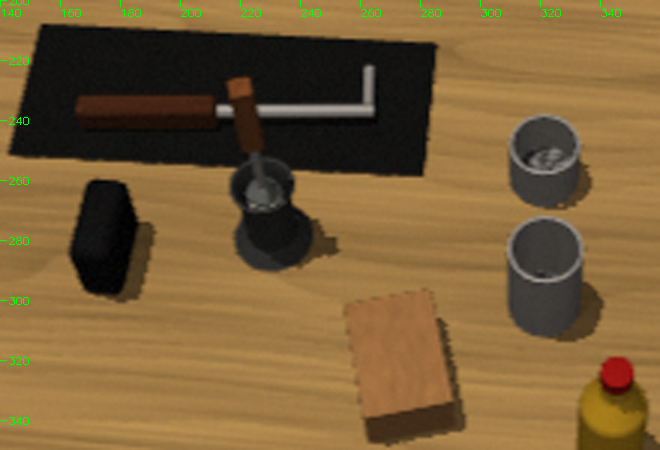

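View pics/c2.png

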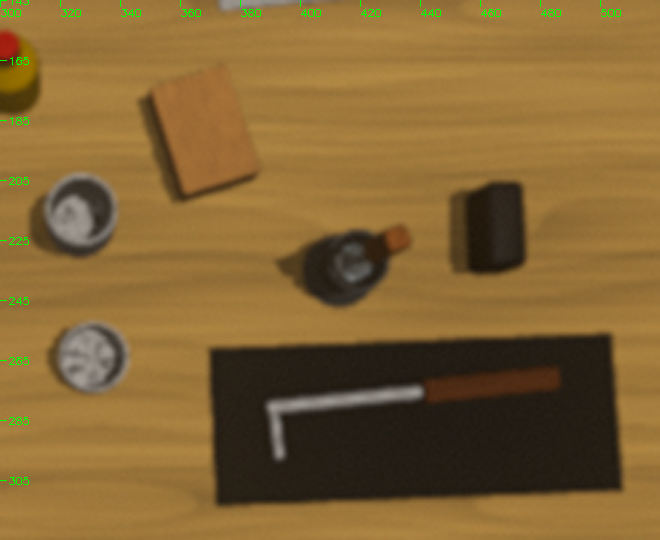

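View pics/c34.png

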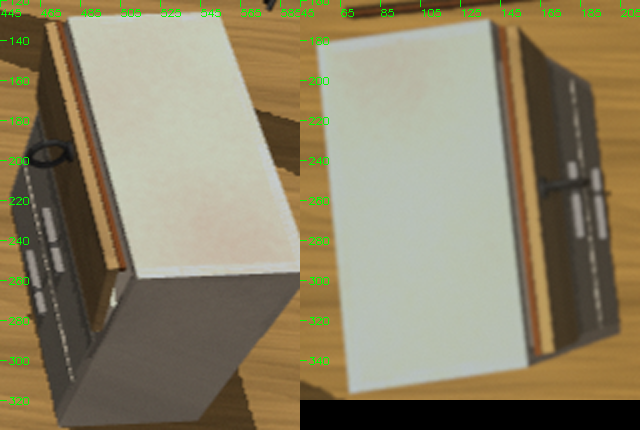

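```bash
python3 - <<'E'
from h import *
a=lambda x,y:(140+x/3,200+y/3); b=lambda x,y:(300+x/3,145+y/3)
c=lambda x,y:(445+x/2,120+y/2); d=lambda x,y:(45+(x-300)/2,160+y/2)
P=dict(
hookcorner=(a(369,110),b(271,407)),fingertip=(a(369,68),b(280,458)),handle_c=(a(146,111),b(491,385)),hand_rodend=(a(216,111),b(424,391)),hand_far=(a(76,112),b(559,379)),
mat1=(a(41,24),b(621,490)),mat2=(a(437,44),b(216,504)),mat3=(a(423,176),b(211,349)),mat4=(a(10,154),b(611,335)),
shortrim=(a(545,146),b(90,356)),tallrim=(a(545,249),b(80,211)),
brushtop=(a(240,85),b(398,237)),standmouth=(a(262,186),b(352,261)),
eye=(c(49,155),d(565,186)),
cab_front_near=(c(133,278),d(529,365)),cab_front_far=(c(70,18),d(490,21)),
flap_far=(c(50,24),d(515,27)),flap_near=(c(110,270),d(547,352)))
for k,v in P.items(): print(k,tri(*v),[proj(n,tri(*v)).tolist() for n in("scene","top")],np.round(v,1).tolist())
E
```

```text
hookcorner [ 0.5074 -0.1916  0.0117] [[263.1, 236.7], [390.4, 280.7]] [[263.0, 236.7], [390.3, 280.7]]
fingertip [ 0.4628 -0.1984  0.0107] [[262.9, 222.7], [393.2, 297.7]] [[263.0, 222.7], [393.3, 297.7]]
handle_c [ 0.5261 -0.3852  0.0109] [[188.5, 237.0], [463.4, 273.3]] [[188.7, 237.0], [463.7, 273.3]]
hand_rodend [ 0.521  -0.3251  0.012 ] [[211.5, 236.9], [440.9, 275.3]] [[212.0, 237.0], [441.3, 275.3]]
hand_far [ 0.5312 -0.4463  0.0084] [[165.2, 237.3], [486.2, 271.3]] [[165.3, 237.3], [486.3, 271.3]]
mat1 [ 0.4331 -0.5028 -0.0036] [[153.8, 208.0], [507.2, 308.3]] [[153.7, 208.0], [507.0, 308.3]]
mat2 [ 0.4221 -0.1431 -0.0024] [[285.6, 214.7], [371.9, 313.0]] [[285.7, 214.7], [372.0, 313.0]]
mat3 [ 0.5595 -0.1399 -0.0052] [[280.6, 258.6], [369.9, 261.3]] [[281.0, 258.7], [370.3, 261.3]]
mat4 [ 0.5707 -0.4985 -0.0052] [[143.0, 251.2], [503.3, 256.7]] [[143.3, 251.3], [503.7, 256.7]]
shortrim [ 0.5515 -0.0333  0.0462] [[322.2, 248.7], [330.6, 263.7]] [[321.7, 248.7], [330.0, 263.7]]
tallrim [ 0.6713 -0.0243  0.0861] [[322.0, 283.0], [327.0, 215.3]] [[321.7, 283.0], [326.7, 215.3]]
brushtop [ 0.6305 -0.2563  0.2231] [[220.0, 228.3], [432.6, 224.0]] [[220.0, 228.3], [432.7, 224.0]]
standmouth [ 0.6295 -0.2549  0.0756] [[228.3, 262.2], [418.3, 231.9]] [[227.3, 262.0], [417.3, 232.0]]
eye [0.5625 0.2762 0.3133] [[469.7, 197.5], [177.7, 253.0]] [[469.5, 197.5], [177.5, 253.0]]
cab_front_near [ 0.3052  0.5466 -0.3234] [[507.6, 259.5], [155.7, 342.9]] [[511.5, 259.0], [159.5, 342.5]]
cab_front_far [0.6549 0.2281 0.6154] [[483.1, 128.2], [143.9, 170.5]] [[480.0, 129.0], [140.0, 170.5]]
flap_far [0.6532 0.2146 0.6051] [[473.2, 131.2], [156.6, 173.5]] [[470.0, 132.0], [152.5, 173.5]]
flap_near [ 0.3338  0.4937 -0.2599] [[496.6, 255.4], [165.2, 336.3]] [[500.0, 255.0], [168.5, 336.0]]
```

```bash
python3 - <<'E'
from h import *
a=lambda x,y:(140+x/3,200+y/3); b=lambda x,y:(300+x/3,145+y/3)
c=lambda x,y:(445+x/2,120+y/2); d=lambda x,y:(45+(x-300)/2,160+y/2)
P=dict(
cab_px=(c(133,278),d(490,21),.345),cab_mx=(c(70,18),d(529,365),.345),
flap_px=(c(110,270),d(515,27),.345),flap_mx=(c(50,24),d(547,352),.345),
eye=(c(49,155),d(565,186),.325),tallrim=(a(545,249),b(80,211),.095),shortrim=(a(545,146),b(90,356),.055),
hookcorner=(a(369,110),b(271,407),.017),handle=(a(146,108),b(491,385),.019),mat=(np.mean([a(41,24),a(437,44),a(423,176),a(10,154)],0),np.mean([b(621,490),b(216,504),b(211,349),b(611,335)],0),.004),
brush=(a(240,85),b(398,237),.226),stand=(a(262,186),b(352,261),.085))
for k,v in P.items(): print(k,tri(*v[:2]),"S",atz("scene",*v[0],v[2]).round(4)[:2],"T",atz("top",*v[1],v[2]).round(4)[:2])
E
```

```text
cab_px [0.7243 0.3442 0.3401] S [0.728  0.3406] T [0.7231 0.3443]
cab_mx [0.3895 0.3    0.3401] S [0.3936 0.3004] T [0.3903 0.2964]
flap_px [0.718  0.3209 0.3406] S [0.721  0.3193] T [0.7169 0.3195]
flap_mx [0.4023 0.2794 0.3428] S [0.4047 0.2778] T [0.4024 0.2796]
eye [0.5625 0.2762 0.3133] S [0.5718 0.2728] T [0.5617 0.2729]
tallrim [ 0.6713 -0.0243  0.0861] S [ 0.6762 -0.0248] T [ 0.6699 -0.0235]
shortrim [ 0.5515 -0.0333  0.0462] S [ 0.5571 -0.0344] T [ 0.5511 -0.0317]
hookcorner [ 0.5074 -0.1916  0.0117] S [ 0.5108 -0.1909] T [ 0.5074 -0.1907]
handle [ 0.526  -0.3842  0.0156] S [ 0.5282 -0.3829] T [ 0.5259 -0.3833]
mat [ 0.4959 -0.3215 -0.0071] S [ 0.5032 -0.3179] T [ 0.496  -0.3195]
brush [ 0.6305 -0.2563  0.2231] S [ 0.6324 -0.2555] T [ 0.6301 -0.2558]
stand [ 0.6295 -0.2549  0.0756] S [ 0.6347 -0.2553] T [ 0.6283 -0.2506]
```

{"api": "drive_tool", "payload": {"deltas": [{"gripper": 0, "offset": [0, 0, -0.17], "angular": [0, 0, 0.95]}, {"gripper": 0, "offset": [0, 0, -0.17], "angular": [0, 0, 0.95]}, {"gripper": 0, "offset": [0, 0, -0.17], "angular": [0, 0, 0.95]}, {"gripper": 0, "offset": [0, 0, -0.17], "angular": [0, 0, 0.95]}, {"gripper": 0, "offset": [0, 0, -0.17], "angular": [0, 0, 0.95]}]}}

```text
t: 0.6
eef_pos: [0.2681, 0.6204, 0.4785]
tool_rot: [-0.001, 0.548, 0.836, 0.003]
contact_force: [-0.1, 0.2, 0.7]
gripper_width: 0.995
grasp_force: 0.0
```

```bash
cat >> h.py <<'E'
def down(px):
    "tool-down rotation with tool x along horizontal dir px"
    x=np.array([px[0],px[1],0.])/np.hypot(*px[:2]);z=np.array([0,0,-1.]);return R.from_matrix(np.c_[x,np.cross(z,x),z])
POLE=down((-.093,.996)); CUP=down((-.126,.992))
def st():
    o=bot.get_obs();print("t",round(o["t"],1),"p",o["eef_pos"].round(4),"q",o["q"].round(2),"F",o["contact_force"].round(1),"w",round(o["gripper_width"],3),"g",round(o["grasp_force"],1))
E
python3 - <<'E'
from h import *
st();to([.5,.28,.47],POLE);to([.6,-.1,.47],POLE);to([.524,-.353,.47],POLE)
E
```

```text
t 0.6 p [0.2681 0.6204 0.4785] q [-1.38  0.38  0.19  1.32 -0.07  1.44 -0.79] F [-0.1  0.2  0.7] w 0.995 g 0.0
off [-0.4047  0.0767  0.0067] ang [ 0.0049 -0.0077  0.4043]
off [-0.793   0.0167  0.0043] ang [ 0.0049 -0.0077  0.4043]
off [-0.9946 -0.154   0.0024] ang [ 0.0049 -0.0077  0.4043]
```

{"api": "drive_tool", "payload": {"deltas": [{"gripper": 0, "offset": [-0.405, 0.077, 0.005], "angular": [0.005, -0.008, 0.404]}, {"gripper": 0, "offset": [-0.405, 0.077, 0.005], "angular": [0.005, -0.008, 0.404]}, {"gripper": 0, "offset": [-0.405, 0.077, 0.005], "angular": [0.005, -0.008, 0.404]}, {"gripper": 0, "offset": [-0.405, 0.077, 0.005], "angular": [0.005, -0.008, 0.404]}, {"gripper": 0, "offset": [-0.405, 0.077, 0.005], "angular": [0.005, -0.008, 0.404]}]}}

```text
t: 1.1
eef_pos: [0.4105, 0.4121, 0.4705]
tool_rot: [0.002, 0.671, 0.741, -0.004]
contact_force: [0.8, 1.2, -0.3]
gripper_width: 1.001
grasp_force: 0.0
```

```bash
python3 - <<'E'
from h import *
st();to([.55,.15,.45],POLE)
E
```

```text
t 1.1 p [0.4105 0.4121 0.4705] q [-1.17  0.22  0.33  1.57 -0.07  1.38 -0.73] F [ 0.8  1.2 -0.3] w 1.001 g 0.0
off [-0.2745  0.1128  0.0221] ang [-0.0042  0.009   0.0085]
```

{"api": "drive_tool", "payload": {"deltas": [{"gripper": 0, "offset": [-0.274, 0.113, 0.02], "angular": [0, 0.009, 0.008]}, {"gripper": 0, "offset": [-0.274, 0.113, 0.02], "angular": [0, 0.009, 0.008]}, {"gripper": 0, "offset": [-0.274, 0.113, 0.02], "angular": [0, 0.009, 0.008]}, {"gripper": 0, "offset": [-0.274, 0.113, 0.02], "angular": [0, 0.009, 0.008]}, {"gripper": 0, "offset": [-0.274, 0.113, 0.02], "angular": [0, 0.009, 0.008]}]}}

```text
t: 1.6
eef_pos: [0.5277, 0.1919, 0.4551]
tool_rot: [-0.001, 0.673, 0.739, -0.001]
contact_force: [-0.0, 1.3, -0.5]
gripper_width: 1.002
grasp_force: 0.0
```

{"api": "drive_tool", "payload": {"deltas": [{"gripper": 0, "offset": [-0.245, 0.03, 0.05], "angular": [0, 0, 0]}, {"gripper": 0, "offset": [-0.245, 0.03, 0.05], "angular": [0, 0, 0]}, {"gripper": 0, "offset": [-0.245, 0.03, 0.05], "angular": [0, 0, 0]}, {"gripper": 0, "offset": [-0.245, 0.03, 0.05], "angular": [0, 0, 0]}, {"gripper": 0, "offset": [-0.245, 0.03, 0.05], "angular": [0, 0, 0]}]}}

```text
t: 2.1
eef_pos: [0.5794, -0.0473, 0.405]
tool_rot: [-0.001, 0.673, 0.739, -0.001]
contact_force: [0.7, 0.8, -0.1]
gripper_width: 0.998
grasp_force: 0.0
```

```bash
python3 - <<'E'
from h import *
st();to([.5235,-.353,.16],POLE)
E
```

```text
t 2.1 p [ 0.5794 -0.0473  0.405 ] q [-0.52  0.27  0.62  1.69 -0.16  1.24  0.23] F [ 0.7  0.8 -0.1] w 0.998 g 0.0
off [-0.2993 -0.0834  0.2451] ang [-0.0039 -0.0007  0.0007]
```

{"api": "drive_tool", "payload": {"deltas": [{"gripper": 0, "offset": [-0.299, -0.083, 0.05], "angular": [0, 0, 0]}, {"gripper": 0, "offset": [-0.299, -0.083, 0.05], "angular": [0, 0, 0]}, {"gripper": 0, "offset": [-0.299, -0.083, 0.05], "angular": [0, 0, 0]}, {"gripper": 0, "offset": [-0.299, -0.083, 0.05], "angular": [0, 0, 0]}, {"gripper": 0, "offset": [-0.299, -0.083, 0.05], "angular": [0, 0, 0]}]}}

```text
t: 2.6
eef_pos: [0.5351, -0.29, 0.3653]
tool_rot: [-0.001, 0.673, 0.739, -0.001]
contact_force: [0.9, 0.6, -0.6]
gripper_width: 0.997
grasp_force: 0.0
```

{"api": "drive_tool", "payload": {"deltas": [{"gripper": 0, "offset": [-0.058, -0.016, 0.01], "angular": [0, 0, 0]}, {"gripper": 0, "offset": [-0.058, -0.016, 0.01], "angular": [0, 0, 0]}, {"gripper": 0, "offset": [-0.058, -0.016, 0.15], "angular": [0, 0, 0]}, {"gripper": 0, "offset": [-0.058, -0.016, 0.15], "angular": [0, 0, 0]}, {"gripper": 0, "offset": [-0.058, -0.016, 0.15], "angular": [0, 0, 0]}]}}

```text
t: 3.1
eef_pos: [0.5244, -0.3465, 0.2131]
tool_rot: [-0.002, 0.673, 0.739, -0.001]
contact_force: [0.7, 0.2, -0.4]
gripper_width: 0.997
grasp_force: 0.0
```

```bash
python3 - <<'E'
from h import *
st();to([.5235,-.353,.14],POLE)
s=optics.read_camera("scene");t=optics.read_camera("top")
crop(s,140,140,190,140,2,"a.png");crop(t,350,200,190,140,2,"b.png")
cv2.imwrite("pics/g1.png",np.hstack([cv2.imread("pics/a.png"),cv2.imread("pics/b.png")]))
E
```

```text
t 3.1 p [ 0.5244 -0.3465  0.2131] q [ 0.05  0.57  0.61  1.78 -0.39  0.92  0.92] F [ 0.7  0.2 -0.4] w 0.997 g 0.0
off [-0.0066 -0.0011  0.0731] ang [-0.0055 -0.0025  0.0007]
```

View pics/g1.png

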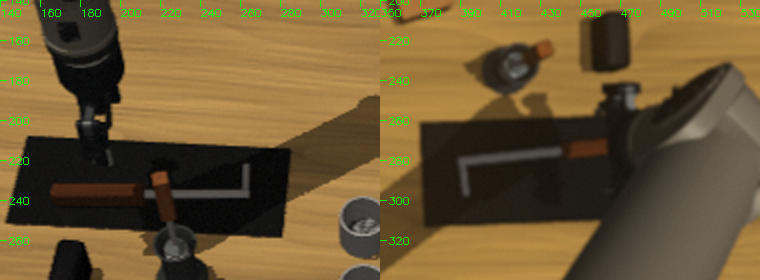

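The gripper hangs over the handle (top view, fingers near (460,270) straddling it). Descending and gripping.

{"api": "drive_tool", "payload": {"deltas": [{"gripper": 0, "offset": [-0.004, -0.001, 0.05], "angular": [0, 0, 0]}, {"gripper": 0, "offset": [-0.004, -0.001, 0.1], "angular": [0, 0, 0]}, {"gripper": 0, "offset": [-0.004, -0.001, 0.12], "angular": [0, 0, 0]}, {"gripper": 0, "offset": [-0.004, -0.001, 0.132], "angular": [0, 0, 0]}, {"gripper": 0, "offset": [-0.004, -0.001, 0.132], "angular": [0, 0, 0]}]}}

```text
t: 3.7
eef_pos: [0.5244, -0.3517, 0.0843]
tool_rot: [-0.001, 0.673, 0.739, -0.001]
contact_force: [0.1, -0.0, -0.2]
gripper_width: 1.002
grasp_force: 0.0
```

{"api": "drive_tool", "payload": {"deltas": [{"gripper": 255, "offset": [0, 0, 0], "angular": [0, 0, 0]}, {"gripper": 255, "offset": [0, 0, 0], "angular": [0, 0, 0]}, {"gripper": 255, "offset": [0, 0, 0], "angular": [0, 0, 0]}, {"gripper": 255, "offset": [0, 0, 0], "angular": [0, 0, 0]}, {"gripper": 255, "offset": [0, 0, 0], "angular": [0, 0, 0]}], "grip_force": 100}}

```text
t: 4.2
eef_pos: [0.5245, -0.352, 0.0851]
tool_rot: [-0.0, 0.673, 0.739, -0.001]
contact_force: [-0.9, 1.9, 7.2]
gripper_width: 0.234
grasp_force: 99.1
```

{"api": "drive_tool", "payload": {"deltas": [{"gripper": 255, "offset": [0, 0, 0], "angular": [0, 0, 0]}, {"gripper": 255, "offset": [0, 0, 0], "angular": [0, 0, 0]}, {"gripper": 255, "offset": [0, 0, 0], "angular": [0, 0, 0]}, {"gripper": 255, "offset": [0, 0, 0], "angular": [0, 0, 0]}, {"gripper": 255, "offset": [0, 0, 0], "angular": [0, 0, 0]}], "grip_force": 100}}

```text
t: 4.7
eef_pos: [0.5245, -0.352, 0.0852]
tool_rot: [-0.0, 0.673, 0.739, -0.001]
contact_force: [-0.3, 1.9, 6.9]
gripper_width: 0.229
grasp_force: 99.2
```

{"api": "drive_tool", "payload": {"deltas": [{"gripper": 255, "offset": [0, 0, -0.03], "angular": [0, 0, 0]}, {"gripper": 255, "offset": [0, 0, -0.08], "angular": [0, 0, 0]}, {"gripper": 255, "offset": [0, 0, -0.13], "angular": [0, 0, 0]}, {"gripper": 255, "offset": [0, 0, -0.18], "angular": [0, 0, 0]}, {"gripper": 255, "offset": [0, 0, -0.23], "angular": [0, 0, 0]}]}}

```text
t: 5.2
eef_pos: [0.5238, -0.3514, 0.3158]
tool_rot: [-0.001, 0.674, 0.739, -0.001]
contact_force: [1.6, 1.4, -1.1]
gripper_width: 0.229
grasp_force: 98.2
```

{"api": "drive_tool", "payload": {"deltas": [{"gripper": 255, "offset": [0, 0, -0.05], "angular": [0, 0, 0]}, {"gripper": 255, "offset": [0, 0, -0.085], "angular": [0, 0, 0]}, {"gripper": 255, "offset": [0, 0, -0.085], "angular": [0, 0, 0]}]}}

```text
t: 5.5
eef_pos: [0.5256, -0.3534, 0.4048]
tool_rot: [0.003, 0.674, 0.739, 0.0]
contact_force: [0.2, -1.4, -1.5]
gripper_width: 0.232
grasp_force: 98.4
```

```bash
cat >> h.py <<'E'
tx=np.array([-.126,.992,0]);ty=np.array([.992,.126,0]);EYE=np.array([.565,.273,.325])
def tcp4hook(h): return np.array(h)-.159*tx+.024*ty+[0,0,.068]
E
python3 - <<'E'
from h import *
st();p=tcp4hook(EYE+.09*ty-.05*tx);print(p);to(p,CUP);to(tcp4hook(EYE+.09*ty-.3*tx),CUP)
E
```

```text
t 5.5 p [ 0.5256 -0.3534  0.4048] q [-0.03  0.39  0.72  1.57 -0.27  1.27  0.83] F [ 0.2 -1.4 -1.5] w 0.232 g 98.4
[0.704422 0.080036 0.393   ]
off [0.4151 0.2181 0.011 ] ang [ 0.0066  0.006  -0.0428]
off [0.1652 0.2265 0.0122] ang [ 0.0066  0.006  -0.0428]
```

{"api": "drive_tool", "payload": {"deltas": [{"gripper": 255, "offset": [0.415, 0.218, 0.011], "angular": [0.006, 0.006, -0.043]}, {"gripper": 255, "offset": [0.415, 0.218, 0.011], "angular": [0.006, 0.006, -0.043]}, {"gripper": 255, "offset": [0.415, 0.218, 0.011], "angular": [0.006, 0.006, -0.043]}, {"gripper": 255, "offset": [0.415, 0.218, 0.011], "angular": [0.006, 0.006, -0.043]}, {"gripper": 255, "offset": [0.415, 0.218, 0.011], "angular": [0.006, 0.006, -0.043]}]}}

```text
t: 6.0
eef_pos: [0.6196, -0.1185, 0.3913]
tool_rot: [-0.005, 0.661, 0.75, -0.002]
contact_force: [0.7, -0.0, -0.7]
gripper_width: 0.228
grasp_force: 98.2
```

{"api": "drive_tool", "payload": {"deltas": [{"gripper": 255, "offset": [0.19, 0.108, 0.005], "angular": [0, 0, 0]}, {"gripper": 255, "offset": [0.19, 0.108, 0.005], "angular": [0, 0, 0]}, {"gripper": 255, "offset": [0.19, 0.108, 0.005], "angular": [0, 0, 0]}, {"gripper": 255, "offset": [0.19, 0.108, 0.005], "angular": [0, 0, 0]}, {"gripper": 255, "offset": [0.19, 0.108, 0.005], "angular": [0, 0, 0]}]}}

```text
t: 6.5
eef_pos: [0.7032, 0.0895, 0.3849]
tool_rot: [-0.007, 0.658, 0.753, -0.001]
contact_force: [0.2, 1.1, -2.6]
gripper_width: 0.23
grasp_force: 98.2
```

```bash
python3 - <<'E'
from h import *
st();to(tcp4hook(EYE+.09*ty-.05*tx),CUP)
s=optics.read_camera("scene");t=optics.read_camera("top")
crop(s,400,140,130,150,3,"a.png");crop(t,140,170,130,150,3,"b.png")
cv2.imwrite("pics/g2.png",np.hstack([cv2.imread("pics/a.png"),cv2.imread("pics/b.png")]))
o=bot.get_obs();Rc=rv(o["tool_rot"]);h=o["eef_pos"]+Rc.apply([.159,-.024,.068]);print(h,proj("scene",h),proj("top",h),proj("scene",EYE),proj("top",EYE))
E
```

```text
t 6.5 p [0.7032 0.0895 0.3849] q [-0.58  0.54  0.58  1.39 -0.3   1.32  0.15] F [ 0.2  1.1 -2.6] w 0.23 g 98.2
off [-0.0095 -0.0001 -0.0082] ang [-0.0135 -0.0107  0.0114]
[0.65702027 0.24185206 0.31830639] [455.4 232. ] [195.2 205.8] [469.4 194.9] [177.5 251.4]
```

View pics/g2.png

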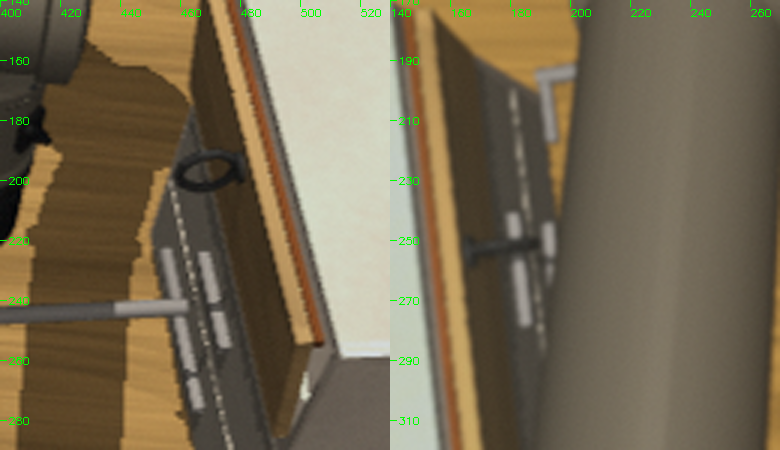

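{"api": "drive_tool", "payload": {"deltas": [{"gripper": 255, "offset": [0.035, 0, -0.005], "angular": [0, 0, 0]}, {"gripper": 255, "offset": [0.035, -0.03, -0.005], "angular": [0, 0, 0]}, {"gripper": 255, "offset": [0.035, -0.03, -0.005], "angular": [0, 0, 0]}]}}

```text
t: 6.9
eef_pos: [0.6657, 0.1111, 0.3922]
tool_rot: [-0.006, 0.661, 0.75, -0.003]
contact_force: [0.2, -0.7, -1.1]
gripper_width: 0.236
grasp_force: 98.6
```

```bash
python3 - <<'E'
from h import *
st()
s=optics.read_camera("scene");t=optics.read_camera("top")
crop(s,400,140,130,150,3,"a.png");crop(t,140,170,130,150,3,"b.png")
cv2.imwrite("pics/g3.png",np.hstack([cv2.imread("pics/a.png"),cv2.imread("pics/b.png")]))
o=bot.get_obs();Rc=rv(o["tool_rot"]);h=o["eef_pos"]+Rc.apply([.164,-.024,.068]);print(h,proj("scene",h),proj("top",h))
to(o["eef_pos"],CUP)
E
```

```text
t 6.9 p [0.6657 0.1111 0.3922] q [-0.66  0.47  0.6   1.47 -0.27  1.3   0.09] F [ 0.2 -0.7 -1.1] w 0.236 g 98.6
[0.62322871 0.27060483 0.32606415] [469.8 217.2] [179.2 222. ]
off [0. 0. 0.] ang [-0.0105 -0.0061 -0.0018]
```

View pics/g3.png

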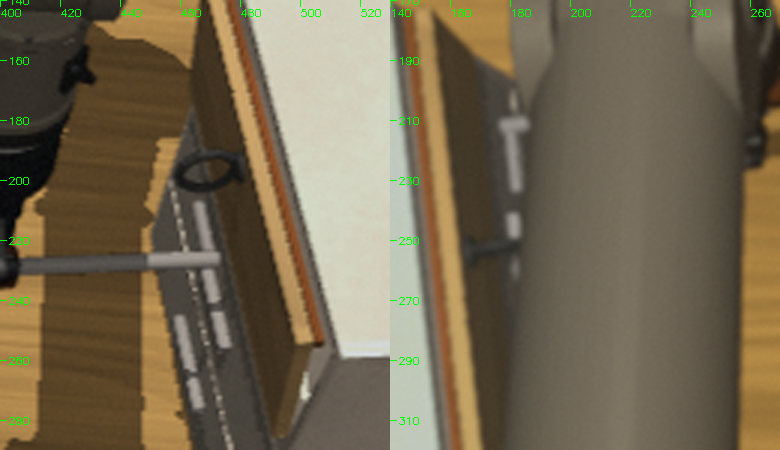

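```bash
python3 - <<'E'
from h import *
print(tri((466.7,206.7),(182.3,233.3)),tri((471.3,226.7),(182,211.5)),tri((468.7,197),(178.5,252.3)))
E
```

```text
[0.6003 0.2637 0.3299] [0.6449 0.2701 0.3225] [0.5637 0.2736 0.3162]
```

{"api": "drive_tool", "payload": {"deltas": [{"gripper": 255, "offset": [0.01, 0, 0.004], "angular": [0, 0, 0]}, {"gripper": 255, "offset": [0.01, -0.02, 0.004], "angular": [0, 0, 0]}, {"gripper": 255, "offset": [0.01, -0.03, 0.004], "angular": [0, 0, 0]}, {"gripper": 255, "offset": [0.01, -0.038, 0.004], "angular": [0, 0, 0]}, {"gripper": 255, "offset": [0.01, -0.038, 0.004], "angular": [0, 0, 0]}]}}

```text
t: 7.5
eef_pos: [0.6293, 0.1172, 0.39]
tool_rot: [-0.004, 0.661, 0.75, -0.001]
contact_force: [-0.9, -0.1, -0.8]
gripper_width: 0.232
grasp_force: 98.7
```

{"api": "drive_tool", "payload": {"deltas": [{"gripper": 255, "offset": [0, -0.01, 0], "angular": [0, 0, 0]}, {"gripper": 255, "offset": [0, -0.02, 0], "angular": [0, 0, 0]}, {"gripper": 255, "offset": [0, -0.02, 0], "angular": [0, 0, 0]}]}}

```text
t: 7.8
eef_pos: [0.6088, 0.1146, 0.39]
tool_rot: [-0.005, 0.661, 0.75, -0.001]
contact_force: [0.1, -0.3, -1.4]
gripper_width: 0.231
grasp_force: 98.7
```

```bash
python3 - <<'E'
from h import *
st()
s=optics.read_camera("scene");t=optics.read_camera("top")
crop(s,430,160,80,90,5,"a.png");crop(t,140,200,80,90,5,"b.png")
cv2.imwrite("pics/g4.png",np.hstack([cv2.imread("pics/a.png"),cv2.imread("pics/b.png")]))
E
```

```text
t 7.8 p [0.6088 0.1146 0.39  ] q [-0.74  0.36  0.61  1.62 -0.22  1.24  0.04] F [ 0.1 -0.3 -1.4] w 0.231 g 98.7
```

View pics/g4.png

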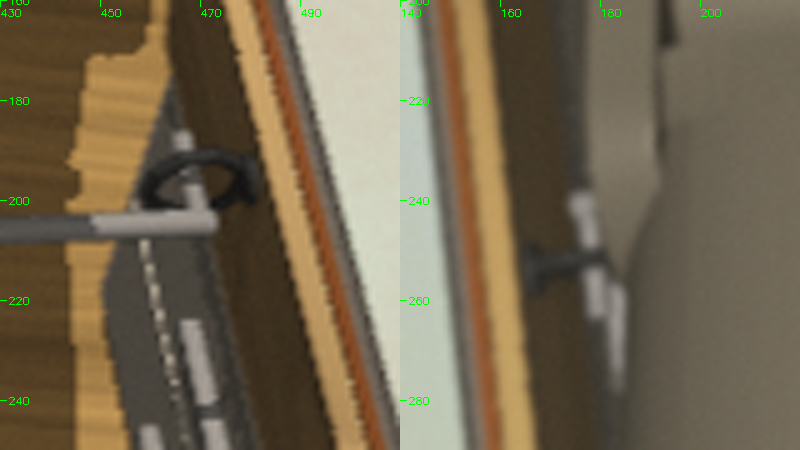

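The finger shows through the ring (left view, tip at about (467,187) beyond it). Start swinging.

{"api": "drive_tool", "payload": {"deltas": [{"gripper": 255, "offset": [-0.02, 0, 0.008], "angular": [0, 0, 0]}, {"gripper": 255, "offset": [-0.04, 0, 0.02], "angular": [0, 0, 0]}, {"gripper": 255, "offset": [-0.052, 0, 0.032], "angular": [0, 0, 0]}, {"gripper": 255, "offset": [-0.062, 0, 0.0445], "angular": [0, 0, 0]}, {"gripper": 255, "offset": [-0.069, 0, 0.059], "angular": [0, 0, 0]}], "grip_force": 120}}

```text
t: 8.4
eef_pos: [0.6182, 0.049, 0.3294]
tool_rot: [-0.006, 0.66, 0.751, -0.0]
contact_force: [-0.1, 9.6, -3.1]
gripper_width: 0.224
grasp_force: 121.7
```

```bash
python3 - <<'E'
from h import *
st()
s=optics.read_camera("scene");t=optics.read_camera("top")
crop(s,410,140,130,150,3,"a.png");crop(t,130,170,130,150,3,"b.png")
cv2.imwrite("pics/g5.png",np.hstack([cv2.imread("pics/a.png"),cv2.imread("pics/b.png")]))
E
```

```text
t 8.4 p [0.6182 0.049  0.3294] q [-0.62  0.41  0.6   1.69 -0.26  1.13  0.19] F [-0.1  9.6 -3.1] w 0.224 g 121.7
```

View pics/g5.png

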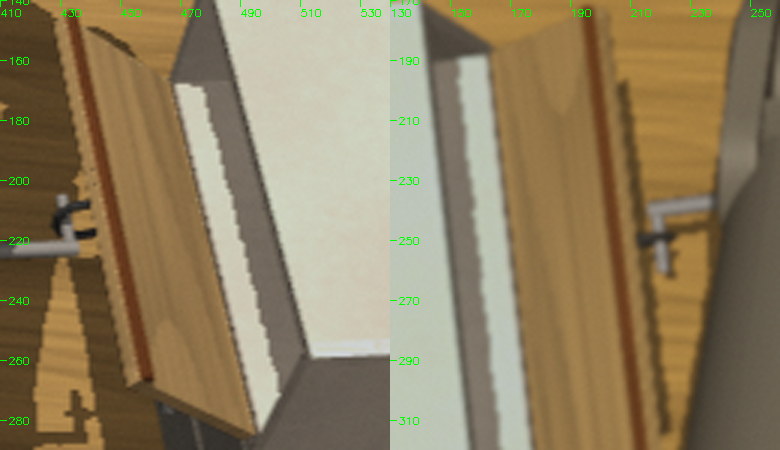

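{"api": "drive_tool", "payload": {"deltas": [{"gripper": 255, "offset": [-0.0065, 0, 0.015], "angular": [0, 0, 0]}, {"gripper": 255, "offset": [-0.009, 0, 0.031], "angular": [0, 0, 0]}, {"gripper": 255, "offset": [-0.011, 0, 0.048], "angular": [0, 0, 0]}, {"gripper": 255, "offset": [-0.0095, 0, 0.061], "angular": [0, 0, 0]}, {"gripper": 255, "offset": [-0.008, 0, 0.07], "angular": [0, 0, 0]}]}}

```text
t: 9.0
eef_pos: [0.6182, 0.0436, 0.2592]
tool_rot: [-0.007, 0.66, 0.752, 0.0]
contact_force: [-3.1, 10.3, 1.9]
gripper_width: 0.223
grasp_force: 122.5
```

{"api": "drive_tool", "payload": {"deltas": [{"gripper": 255, "offset": [0.002, 0, 0.009], "angular": [0, 0, 0]}, {"gripper": 255, "offset": [0.005, 0, 0.018], "angular": [0, 0, 0]}, {"gripper": 255, "offset": [0.006, 0, 0.025], "angular": [0, 0, 0]}, {"gripper": 255, "offset": [0.006, 0, 0.025], "angular": [0, 0, 0]}]}}

```text
t: 9.4
eef_pos: [0.6178, 0.0471, 0.235]
tool_rot: [-0.005, 0.66, 0.751, -0.0]
contact_force: [-0.9, 6.0, 1.9]
gripper_width: 0.225
grasp_force: 122.3
```

```bash
python3 - <<'E'
from h import *
st()
s=optics.read_camera("scene");t=optics.read_camera("top")
crop(s,390,140,130,160,3,"a.png");crop(t,130,170,130,160,3,"b.png")
cv2.imwrite("pics/g6.png",np.hstack([cv2.imread("pics/a.png"),cv2.imread("pics/b.png")]))
E
```

```text
t 9.4 p [0.6178 0.0471 0.235 ] q [-0.58  0.51  0.56  1.78 -0.33  0.95  0.25] F [-0.9  6.   1.9] w 0.225 g 122.3
```

View pics/g6.png

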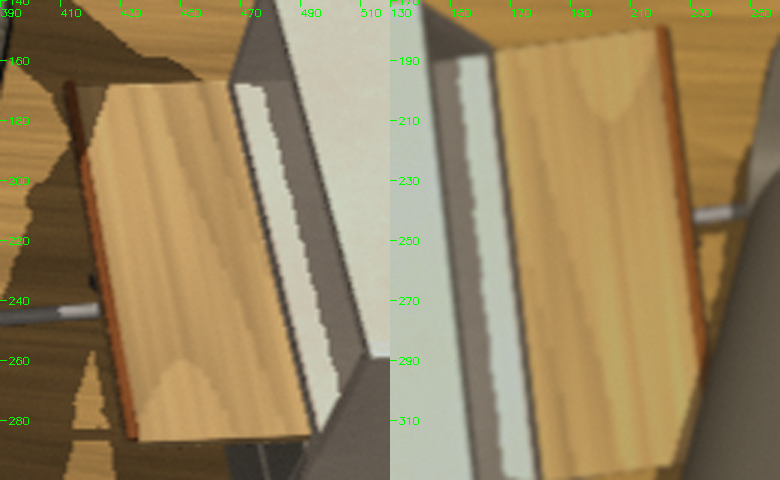

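```bash
python3 - <<'E'
from h import *
c=tri((435,286.7),(221,179.3));print("free +x",c)
H=tri((390+310/3,140+436/3),(130+105/3,170+50/3));print("hinge +x",H)
E
```

```text
free +x [0.7332 0.2142 0.2221]
hinge +x [0.7174 0.3379 0.2206]
```

{"api": "drive_tool", "payload": {"deltas": [{"gripper": 255, "offset": [0.003, 0, 0.01], "angular": [0, 0, 0]}, {"gripper": 255, "offset": [0.003, 0, 0.015], "angular": [0, 0, 0]}, {"gripper": 255, "offset": [0.003, 0, 0.015], "angular": [0, 0, 0]}]}}

```text
t: 9.8
eef_pos: [0.6168, 0.0488, 0.22]
tool_rot: [-0.005, 0.66, 0.751, -0.001]
contact_force: [-2.7, 3.7, 4.3]
gripper_width: 0.226
grasp_force: 122.4
```

{"api": "drive_tool", "payload": {"deltas": [{"gripper": 255, "offset": [0.002, 0, 0.01], "angular": [0, 0, 0]}, {"gripper": 255, "offset": [0.002, 0, 0.01], "angular": [0, 0, 0]}]}}

```text
t: 10.0
eef_pos: [0.6163, 0.0504, 0.2097]
tool_rot: [-0.005, 0.661, 0.751, -0.002]
contact_force: [-3.7, 2.2, 3.3]
gripper_width: 0.227
grasp_force: 122.0
```

```bash
python3 - <<'E'
from h import *
st()
s=optics.read_camera("scene");t=optics.read_camera("top")
crop(s,390,140,130,160,3,"a.png");crop(t,130,170,130,160,3,"b.png")
cv2.imwrite("pics/g7.png",np.hstack([cv2.imread("pics/a.png"),cv2.imread("pics/b.png")]))
o=cv2.imread("pics/g6.png")
# track motion of the flap +x corner and of the cans region
for nm,old,new,box in(("scene",o[:,:390],cv2.imread("pics/a.png"),(100,400,80,60)),("top",o[:,390:],cv2.imread("pics/b.png"),(250,15,50,60))):
    x,y,w,h=box;T=old[y:y+h,x:x+w];S=new[max(0,y-15):y+h+15,x-25:x+w+25]
    r=cv2.matchTemplate(S,T,cv2.TM_CCOEFF_NORMED);_,v,_,l=cv2.minMaxLoc(r);print(nm,v,(l[0]-25)/3,(l[1]-(y-max(0,y-15)))/3)
E
```

```text
t 10.0 p [0.6163 0.0504 0.2097] q [-0.57  0.54  0.54  1.8  -0.35  0.9   0.25] F [-3.7  2.2  3.3] w 0.227 g 122.0
scene 0.992367148399353 0.0 0.0
top 0.9987659454345703 0.0 0.0
```

{"api": "drive_tool", "payload": {"deltas": [{"gripper": 255, "offset": [-0.002, 0, -0.012], "angular": [0, 0, 0]}, {"gripper": 255, "offset": [-0.002, 0.02, -0.012], "angular": [0, 0, 0]}, {"gripper": 255, "offset": [-0.002, 0.04, -0.012], "angular": [0, 0, 0]}, {"gripper": 255, "offset": [-0.002, 0.075, -0.012], "angular": [0, 0, 0]}, {"gripper": 255, "offset": [-0.002, 0.075, -0.012], "angular": [0, 0, 0]}]}}

```text
t: 10.6
eef_pos: [0.695, 0.0571, 0.2227]
tool_rot: [-0.002, 0.661, 0.751, -0.001]
contact_force: [-0.0, 0.5, -1.8]
gripper_width: 0.224
grasp_force: 121.2
```

```bash
python3 - <<'E'
from h import *
st()
s=optics.read_camera("scene");t=optics.read_camera("top")
crop(s,360,140,150,165,3,"a.png");crop(t,130,150,110,165,3,"b.png")
cv2.imwrite("pics/g8.png",np.hstack([cv2.imread("pics/a.png"),cv2.imread("pics/b.png")]))
E
```

```text
t 10.6 p [0.695  0.0571 0.2227] q [-0.52  0.64  0.53  1.59 -0.37  1.01  0.25] F [-0.   0.5 -1.8] w 0.224 g 121.2
```

View pics/g8.png

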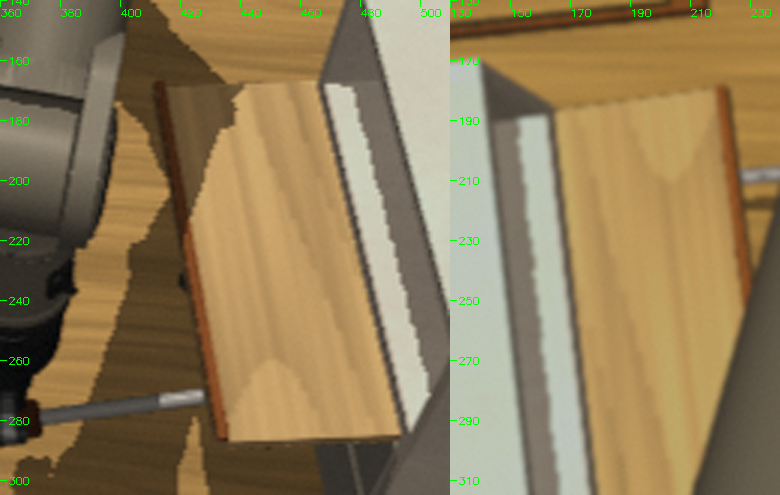

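```bash
python3 - <<'E'
from h import *
print(atz("top",302,161,.15),atz("scene",346,323,.15),atz("top",368,188,.05))
to([.70,-.04,.225],CUP); to([.527+.003,-.352,.40],POLE)
E
```

```text
[0.79360447 0.03541064 0.15      ] [0.79864462 0.03715694 0.15      ] [ 0.74813821 -0.13186876  0.05      ]
off [-0.0965 -0.004  -0.0032] ang [-0.0096 -0.0036 -0.0004]
off [-0.3842 -0.2132 -0.1774] ang [-0.0097 -0.0034  0.0419]
```

{"api": "drive_tool", "payload": {"deltas": [{"gripper": 255, "offset": [-0.05, 0, 0], "angular": [0, 0, 0]}, {"gripper": 255, "offset": [-0.1, 0, 0], "angular": [0, 0, 0]}, {"gripper": 255, "offset": [-0.12, -0.03, -0.035], "angular": [0, 0, 0]}, {"gripper": 255, "offset": [-0.13, -0.05, -0.08], "angular": [0, 0, 0]}, {"gripper": 255, "offset": [-0.14, -0.06, -0.125], "angular": [0, 0, 0]}]}}

```text
t: 11.2
eef_pos: [0.6474, -0.0924, 0.3475]
tool_rot: [-0.005, 0.662, 0.749, -0.003]
contact_force: [1.2, 0.2, -0.5]
gripper_width: 0.223
grasp_force: 121.1
```

{"api": "drive_tool", "payload": {"deltas": [{"gripper": 255, "offset": [-0.244, -0.153, -0.052], "angular": [-0.01, -0.003, 0.042]}, {"gripper": 255, "offset": [-0.244, -0.153, -0.052], "angular": [-0.01, -0.003, 0.042]}, {"gripper": 255, "offset": [-0.244, -0.153, -0.052], "angular": [-0.01, -0.003, 0.042]}, {"gripper": 255, "offset": [-0.244, -0.153, -0.052], "angular": [-0.01, -0.003, 0.042]}, {"gripper": 255, "offset": [-0.244, -0.153, -0.052], "angular": [-0.01, -0.003, 0.042]}]}}

```text
t: 11.7
eef_pos: [0.545, -0.3148, 0.3917]
tool_rot: [-0.001, 0.674, 0.739, 0.001]
contact_force: [0.6, -1.4, -1.7]
gripper_width: 0.22
grasp_force: 121.3
```

```bash
python3 - <<'E'
from h import *
st();to([.525,-.352,.11],POLE)
E
```

```text
t 11.7 p [ 0.545  -0.3148  0.3917] q [-0.07  0.39  0.69  1.6  -0.26  1.25  0.75] F [ 0.6 -1.4 -1.7] w 0.22 g 121.3
off [-0.0359 -0.0233  0.2816] ang [-0.0001 -0.0034 -0.0005]
```

{"api": "drive_tool", "payload": {"deltas": [{"gripper": 255, "offset": [-0.036, -0.023, 0.02], "angular": [0, 0, 0]}, {"gripper": 255, "offset": [-0.036, -0.023, 0.07], "angular": [0, 0, 0]}, {"gripper": 255, "offset": [-0.036, -0.023, 0.12], "angular": [0, 0, 0]}, {"gripper": 255, "offset": [-0.036, -0.023, 0.17], "angular": [0, 0, 0]}, {"gripper": 255, "offset": [-0.036, -0.023, 0.22], "angular": [0, 0, 0]}]}}

```text
t: 12.2
eef_pos: [0.5267, -0.3503, 0.1698]
tool_rot: [-0.001, 0.674, 0.739, 0.001]
contact_force: [1.2, 0.7, -2.3]
gripper_width: 0.225
grasp_force: 121.3
```

{"api": "drive_tool", "payload": {"deltas": [{"gripper": 255, "offset": [0, 0, 0.04], "angular": [0, 0, 0]}, {"gripper": 255, "offset": [0, 0, 0.06], "angular": [0, 0, 0]}, {"gripper": 255, "offset": [0, 0, 0.065], "angular": [0, 0, 0]}, {"gripper": 255, "offset": [0, 0, 0.07], "angular": [0, 0, 0]}, {"gripper": 255, "offset": [0, 0, 0.07], "angular": [0, 0, 0]}]}}

```text
t: 12.7
eef_pos: [0.5282, -0.3508, 0.1025]
tool_rot: [-0.0, 0.673, 0.739, 0.001]
contact_force: [-1.7, 0.3, 1.3]
gripper_width: 0.223
grasp_force: 121.8
```

{"api": "drive_tool", "payload": {"deltas": [{"gripper": 255, "offset": [0, 0, 0.005], "angular": [0, 0, 0]}, {"gripper": 255, "offset": [0, 0, 0.01], "angular": [0, 0, 0]}, {"gripper": 255, "offset": [0, 0, 0.01], "angular": [0, 0, 0]}]}}

```text
t: 13.0
eef_pos: [0.5305, -0.3502, 0.093]
tool_rot: [0.001, 0.673, 0.74, 0.002]
contact_force: [2.7, 1.8, 3.2]
gripper_width: 0.22
grasp_force: 122.2
```

{"api": "drive_tool", "payload": {"deltas": [{"gripper": 0, "offset": [0, 0, 0], "angular": [0, 0, 0]}, {"gripper": 0, "offset": [0, 0, 0], "angular": [0, 0, 0]}, {"gripper": 0, "offset": [0, 0, 0], "angular": [0, 0, 0]}, {"gripper": 0, "offset": [0, 0, 0], "angular": [0, 0, 0]}, {"gripper": 0, "offset": [0, 0, 0], "angular": [0, 0, 0]}]}}

```text
t: 13.5
eef_pos: [0.5282, -0.35, 0.0908]
tool_rot: [-0.001, 0.673, 0.739, 0.001]
contact_force: [-0.2, -0.4, 0.3]
gripper_width: 0.999
grasp_force: 0.0
```

{"api": "drive_tool", "payload": {"deltas": [{"gripper": 0, "offset": [0, 0, -0.05], "angular": [0, 0, 0]}, {"gripper": 0, "offset": [0, 0, -0.1], "angular": [0, 0, 0]}, {"gripper": 0, "offset": [0, 0, -0.15], "angular": [0, 0, 0]}, {"gripper": 0, "offset": [0, 0, -0.2], "angular": [0, 0, 0]}, {"gripper": 0, "offset": [0, 0, -0.25], "angular": [0, 0, 0]}]}}

```text
t: 14.0
eef_pos: [0.5278, -0.3505, 0.3429]
tool_rot: [-0.001, 0.673, 0.739, 0.001]
contact_force: [0.7, -0.5, -0.1]
gripper_width: 0.995
grasp_force: 0.0
```

{"api": "drive_tool", "payload": {"deltas": [{"gripper": 0, "offset": [0.0855, 0.112, 0], "angular": [0, 0, 0]}, {"gripper": 0, "offset": [0.0855, 0.112, 0], "angular": [0, 0, 0]}, {"gripper": 0, "offset": [0.0855, 0.112, 0], "angular": [0, 0, 0]}, {"gripper": 0, "offset": [0.0855, 0.112, 0], "angular": [0, 0, 0]}]}}

```text
t: 14.4
eef_pos: [0.637, -0.2473, 0.3398]
tool_rot: [-0.002, 0.669, 0.743, 0.003]
contact_force: [-0.0, 0.8, 0.1]
gripper_width: 1.0
grasp_force: 0.0
```

```bash
python3 - <<'E'
from h import *
st();to([.6312,-.255,.24],POLE)
s=optics.read_camera("scene");t=optics.read_camera("top")
crop(s,150,120,130,180,3,"a.png");crop(t,350,180,130,180,3,"b.png")
cv2.imwrite("pics/g9.png",np.hstack([cv2.imread("pics/a.png"),cv2.imread("pics/b.png")]))
E
```

```text
t 14.4 p [ 0.637  -0.2473  0.3398] q [-0.15  0.53  0.64  1.52 -0.34  1.2   0.66] F [-0.   0.8  0.1] w 1.0 g 0.0
off [-0.0077 -0.0067  0.0998] ang [ 0.0019 -0.0077  0.0153]
```

View pics/g9.png

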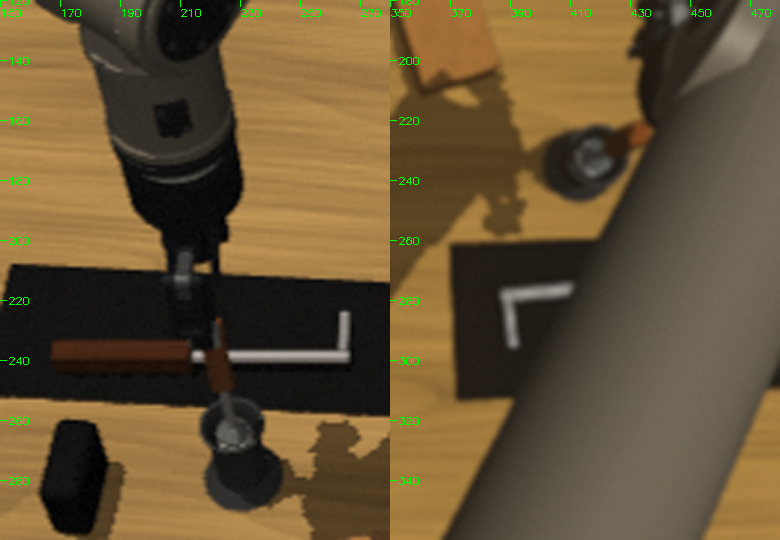

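```bash
python3 - <<'E'
from h import *
st();o=bot.get_obs();Rc=rv(o["tool_rot"])
for v in([0,.05,.06],[0,-.05,.06],[0,0,.06]):
    p=o["eef_pos"]+Rc.apply(v);print(v,p.round(3),(proj("scene",p)-[150,120])*3,(proj("top",p)-[350,180])*3+[390,0])
for p in([.631,-.2555,.226],[.631,-.253,.1]):print((proj("scene",p)-[150,120])*3,(proj("top",p)-[350,180])*3+[390,0])
E
```

```text
t 14.5 p [ 0.6323 -0.2538  0.3405] q [-0.14  0.52  0.65  1.53 -0.33  1.2   0.66] F [-0.7 -1.  -0.7] w 1.003 g 0.0
[0, 0.05, 0.06] [ 0.682 -0.249  0.28 ] [196.8 340.8] [644.7  48. ]
[0, -0.05, 0.06] [ 0.582 -0.258  0.281] [208.5 225.9] [662.4 190.2]
[0, 0, 0.06] [ 0.632 -0.254  0.28 ] [202.8 282. ] [653.4 118.8]
[210.3 323.4] [637.5 130.8]
[233.4 412.5] [598.5 150.6]
```

{"api": "drive_tool", "payload": {"deltas": [{"gripper": 0, "offset": [0, 0, 0.04], "angular": [0, 0, 0]}, {"gripper": 0, "offset": [0, 0, 0.08], "angular": [0, 0, 0]}, {"gripper": 0, "offset": [0, 0, 0.1], "angular": [0, 0, 0]}, {"gripper": 0, "offset": [0, 0, 0.1], "angular": [0, 0, 0]}]}}

```text
t: 14.9
eef_pos: [0.6288, -0.2556, 0.2379]
tool_rot: [-0.004, 0.674, 0.739, -0.001]
contact_force: [0.2, -0.4, -0.1]
gripper_width: 1.003
grasp_force: 0.0
```

{"api": "drive_tool", "payload": {"deltas": [{"gripper": 255, "offset": [0, 0, 0], "angular": [0, 0, 0]}, {"gripper": 255, "offset": [0, 0, 0], "angular": [0, 0, 0]}, {"gripper": 255, "offset": [0, 0, 0], "angular": [0, 0, 0]}, {"gripper": 255, "offset": [0, 0, 0], "angular": [0, 0, 0]}, {"gripper": 255, "offset": [0, 0, 0], "angular": [0, 0, 0]}], "grip_force": 60}}

```text
t: 15.4
eef_pos: [0.6321, -0.2548, 0.2423]
tool_rot: [-0.0, 0.673, 0.74, 0.001]
contact_force: [-1.2, 0.8, 6.0]
gripper_width: 0.225
grasp_force: 58.3
```

{"api": "drive_tool", "payload": {"deltas": [{"gripper": 255, "offset": [0, 0, 0], "angular": [0, 0, 0]}, {"gripper": 255, "offset": [0, 0, 0], "angular": [0, 0, 0]}, {"gripper": 255, "offset": [0, 0, 0], "angular": [0, 0, 0]}, {"gripper": 255, "offset": [0, 0, 0], "angular": [0, 0, 0]}], "grip_force": 60}}

```text
t: 15.8
eef_pos: [0.6321, -0.2549, 0.2423]
tool_rot: [-0.0, 0.673, 0.74, 0.001]
contact_force: [-1.7, 0.6, 6.3]
gripper_width: 0.22
grasp_force: 58.5
```

{"api": "drive_tool", "payload": {"deltas": [{"gripper": 255, "offset": [0, 0, -0.03], "angular": [0, 0, 0]}, {"gripper": 255, "offset": [0, 0, -0.07], "angular": [0, 0, 0]}, {"gripper": 255, "offset": [0, 0, -0.11], "angular": [0, 0, 0]}, {"gripper": 255, "offset": [0, 0, -0.14], "angular": [0, 0, 0]}, {"gripper": 255, "offset": [0, 0, -0.14], "angular": [0, 0, 0]}]}}

```text
t: 16.3
eef_pos: [0.6331, -0.2563, 0.3864]
tool_rot: [0.003, 0.673, 0.739, 0.003]
contact_force: [1.0, -0.3, -0.5]
gripper_width: 0.219
grasp_force: 58.8
```

```bash
cat >> h.py <<'E'
def cans():
    "template-match both cans (first pictures) in new pictures: pixel shifts, and save a crop"
    out={}
    for n,B in(("scene",dict(tall=(306,269,32,45),short=(306,235,32,36))),("top",dict(tall=(311,201,30,32),short=(315,250,30,28)))):
        im=optics.read_camera(n);old=cv2.imread(f"pics/{n}0.png");cv2.imwrite(f"pics/last_{n}.png",im)
        for k,(x,y,w,h) in B.items():
            x0=x-30;y0=y-30
            r=cv2.matchTemplate(im[y0:y+h+30,x0:x+w+30],old[y:y+h,x:x+w],cv2.TM_CCOEFF_NORMED);_,v,_,l=cv2.minMaxLoc(r)
            print(n,k,round(v,3),"shift",l[0]-30,l[1]-30)
E
python3 - <<'E'
from h import *
st();cans();to([.673,-.024,.382],POLE)
E
```

```text
t 16.3 p [ 0.6331 -0.2563  0.3864] q [-0.15  0.49  0.67  1.47 -0.31  1.28  0.64] F [ 1.  -0.3 -0.5] w 0.219 g 58.8
scene tall 0.849 shift 0 0
scene short 0.519 shift 0 0
top tall 0.999 shift 0 0
top short 0.289 shift -1 0
off [2.261e-01 6.270e-02 1.000e-04] ang [ 0.0016 -0.0034  0.0014]
```

{"api": "drive_tool", "payload": {"deltas": [{"gripper": 255, "offset": [0.048, 0.0135, 0], "angular": [0, 0, 0]}, {"gripper": 255, "offset": [0.096, 0.027, 0], "angular": [0, 0, 0]}, {"gripper": 255, "offset": [0.144, 0.04, 0], "angular": [0, 0, 0]}, {"gripper": 255, "offset": [0.192, 0.053, 0], "angular": [0, 0, 0]}, {"gripper": 255, "offset": [0.226, 0.063, 0], "angular": [0, 0, 0]}]}}

```text
t: 16.9
eef_pos: [0.673, -0.0191, 0.3793]
tool_rot: [-0.003, 0.672, 0.741, 0.0]
contact_force: [0.2, -0.3, -2.0]
gripper_width: 0.221
grasp_force: 58.7
```

{"api": "drive_tool", "payload": {"deltas": [{"gripper": 255, "offset": [0, 0, 0], "angular": [0, 0, 0]}, {"gripper": 255, "offset": [0, 0, 0], "angular": [0, 0, 0]}, {"gripper": 255, "offset": [0, 0, 0], "angular": [0, 0, 0]}]}}

```text
t: 17.2
eef_pos: [0.6727, -0.0256, 0.3807]
tool_rot: [-0.001, 0.674, 0.739, -0.0]
contact_force: [0.1, -0.6, -1.0]
gripper_width: 0.224
grasp_force: 58.7
```

```bash
python3 - <<'E'
from h import *
st();to([.673,-.024,.382],POLE)
s=optics.read_camera("scene");t=optics.read_camera("top")
crop(s,250,180,130,180,3,"a.png");crop(t,260,150,130,180,3,"b.png")
cv2.imwrite("pics/g10.png",np.hstack([cv2.imread("pics/a.png"),cv2.imread("pics/b.png")]))
o=bot.get_obs();Rc=rv(o["tool_rot"])
p=o["eef_pos"]+Rc.apply([0,0,.234]);print(p,proj("scene",p),proj("top",p))
p=o["eef_pos"]+Rc.apply([0,0,.156]);print(p,proj("scene",p),proj("top",p))
E
```

```text
t 17.2 p [ 0.6727 -0.0256  0.3807] q [-0.49  0.48  0.64  1.5  -0.29  1.27  0.28] F [ 0.1 -0.6 -1. ] w 0.224 g 58.7
off [ 0.0016  0.0005 -0.0013] ang [-0.0022 -0.0023 -0.0013]
[ 0.6726693  -0.02571419  0.14737625] [321.7 270.4] [327.7 210.9]
[ 0.67272947 -0.02587056  0.22537607] [322.1 252.2] [328.  205.4]
```

View pics/g10.png

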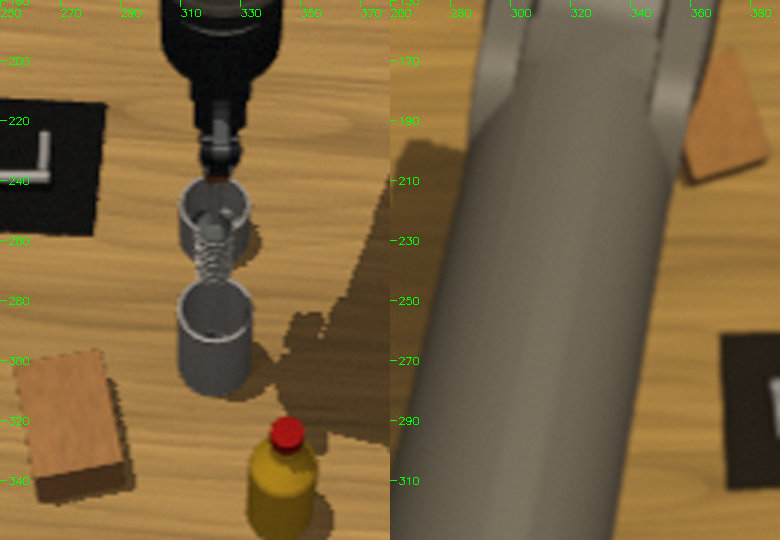

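{"api": "drive_tool", "payload": {"deltas": [{"gripper": 255, "offset": [0.001, 0, 0.04], "angular": [0, 0, 0]}, {"gripper": 255, "offset": [0.001, 0, 0.08], "angular": [0, 0, 0]}, {"gripper": 255, "offset": [0.001, 0, 0.11], "angular": [0, 0, 0]}, {"gripper": 255, "offset": [0.001, 0, 0.129], "angular": [0, 0, 0]}, {"gripper": 255, "offset": [0.001, 0, 0.129], "angular": [0, 0, 0]}]}}

```text
t: 17.8
eef_pos: [0.6714, -0.0238, 0.2496]
tool_rot: [-0.003, 0.674, 0.739, -0.001]
contact_force: [-0.3, -0.5, -0.2]
gripper_width: 0.217
grasp_force: 58.7
```

{"api": "drive_tool", "payload": {"deltas": [{"gripper": 255, "offset": [0, 0, 0], "angular": [0, 0, 0]}, {"gripper": 255, "offset": [0, 0, 0], "angular": [0, 0, 0]}, {"gripper": 255, "offset": [0, 0, 0], "angular": [0, 0, 0]}]}}

```text
t: 18.1
eef_pos: [0.6739, -0.0232, 0.2544]
tool_rot: [0.0, 0.673, 0.739, 0.002]
contact_force: [-0.2, 0.2, -0.7]
gripper_width: 0.217
grasp_force: 58.7
```

{"api": "drive_tool", "payload": {"deltas": [{"gripper": 255, "offset": [0, 0, -0.03], "angular": [0, 0, 0]}, {"gripper": 255, "offset": [0, 0, -0.05], "angular": [0, 0, 0]}, {"gripper": 255, "offset": [0, 0, -0.05], "angular": [0, 0, 0]}, {"gripper": 255, "offset": [0, 0, -0.05], "angular": [0, 0, 0]}, {"gripper": 255, "offset": [0, 0, -0.05], "angular": [0, 0, 0]}]}}

```text
t: 18.6
eef_pos: [0.6728, -0.0226, 0.302]
tool_rot: [-0.001, 0.673, 0.74, 0.001]
contact_force: [0.4, 0.7, -0.2]
gripper_width: 0.222
grasp_force: 58.8
```

{"api": "drive_tool", "payload": {"deltas": [{"gripper": 255, "offset": [0, 0, 0.03], "angular": [0, 0, 0]}, {"gripper": 255, "offset": [0, 0, 0.051], "angular": [0, 0, 0]}, {"gripper": 255, "offset": [0, 0, 0.051], "angular": [0, 0, 0]}, {"gripper": 255, "offset": [0, 0, 0.051], "angular": [0, 0, 0]}, {"gripper": 255, "offset": [0, 0, 0.051], "angular": [0, 0, 0]}]}}

```text
t: 19.1
eef_pos: [0.6738, -0.023, 0.2529]
tool_rot: [-0.0, 0.673, 0.739, 0.001]
contact_force: [0.3, 0.4, -0.7]
gripper_width: 0.219
grasp_force: 58.8
```

{"api": "drive_tool", "payload": {"deltas": [{"gripper": 255, "offset": [0, 0, -0.03], "angular": [0, 0, 0]}, {"gripper": 255, "offset": [0, 0, -0.07], "angular": [0, 0, 0]}, {"gripper": 255, "offset": [0, 0, -0.11], "angular": [0, 0, 0]}, {"gripper": 255, "offset": [0, 0, -0.13], "angular": [0, 0, 0]}, {"gripper": 255, "offset": [0, 0, -0.13], "angular": [0, 0, 0]}]}}

```text
t: 19.6
eef_pos: [0.6748, -0.024, 0.3872]
tool_rot: [0.002, 0.673, 0.739, 0.004]
contact_force: [-0.4, 0.7, -0.3]
gripper_width: 0.217
grasp_force: 58.8
```

```bash
python3 - <<'E'
from h import *
st();cans();to([.554,-.033,.36],POLE)
E
```

```text
t 19.6 p [ 0.6748 -0.024   0.3872] q [-0.49  0.47  0.64  1.49 -0.29  1.27  0.28] F [-0.4  0.7 -0.3] w 0.217 g 58.8
scene tall 0.939 shift 0 0
scene short 0.752 shift 0 0
top tall 0.27 shift 13 16
top short 0.276 shift -24 29
off [ 0.0014 -0.1197  0.0223] ang [ 0.0024 -0.0038  0.0011]
```

{"api": "drive_tool", "payload": {"deltas": [{"gripper": 255, "offset": [0, -0.04, 0], "angular": [0, 0, 0]}, {"gripper": 255, "offset": [0, -0.08, 0.01], "angular": [0, 0, 0]}, {"gripper": 255, "offset": [0.001, -0.12, 0.02], "angular": [0, 0, 0]}, {"gripper": 255, "offset": [0.001, -0.12, 0.02], "angular": [0, 0, 0]}, {"gripper": 255, "offset": [0.001, -0.12, 0.02], "angular": [0, 0, 0]}]}}

```text
t: 20.2
eef_pos: [0.5524, -0.0331, 0.3607]
tool_rot: [-0.002, 0.673, 0.74, 0.001]
contact_force: [0.8, -0.1, -0.4]
gripper_width: 0.221
grasp_force: 59.0
```

```bash
python3 - <<'E'
from h import *
st();cans();to([.554,-.033,.252],POLE)
E
```

```text
t 20.2 p [ 0.5524 -0.0331  0.3607] q [-0.6   0.26  0.67  1.81 -0.18  1.13  0.23] F [ 0.8 -0.1 -0.4] w 0.221 g 59.0
scene tall 0.999 shift 0 0
scene short 0.969 shift 0 0
top tall 0.365 shift 0 0
top short 0.492 shift -23 5
off [-0.0004 -0.0006  0.1097] ang [ 0.001  -0.003   0.0021]
```

{"api": "drive_tool", "payload": {"deltas": [{"gripper": 255, "offset": [0, 0, 0.04], "angular": [0, 0, 0]}, {"gripper": 255, "offset": [0, 0, 0.08], "angular": [0, 0, 0]}, {"gripper": 255, "offset": [0, 0, 0.109], "angular": [0, 0, 0]}, {"gripper": 255, "offset": [0, 0, 0.109], "angular": [0, 0, 0]}, {"gripper": 255, "offset": [0, 0, 0.109], "angular": [0, 0, 0]}]}}

```text
t: 20.8
eef_pos: [0.5548, -0.0332, 0.2531]
tool_rot: [-0.001, 0.673, 0.74, 0.001]
contact_force: [-0.5, -0.7, -0.2]
gripper_width: 0.219
grasp_force: 58.9
```

{"api": "drive_tool", "payload": {"deltas": [{"gripper": 255, "offset": [0, 0, 0], "angular": [0, 0, 0]}, {"gripper": 255, "offset": [0, 0, 0], "angular": [0, 0, 0]}]}}

```text
t: 21.0
eef_pos: [0.5549, -0.0331, 0.2545]
tool_rot: [0.0, 0.673, 0.74, 0.002]
contact_force: [-0.4, 0.3, -0.2]
gripper_width: 0.219
grasp_force: 58.9
```

{"api": "drive_tool", "payload": {"deltas": [{"gripper": 255, "offset": [0, 0, -0.03], "angular": [0, 0, 0]}, {"gripper": 255, "offset": [0, 0, -0.04], "angular": [0, 0, 0]}, {"gripper": 255, "offset": [0, 0, -0.04], "angular": [0, 0, 0]}, {"gripper": 255, "offset": [0, 0, -0.04], "angular": [0, 0, 0]}, {"gripper": 255, "offset": [0, 0, -0.04], "angular": [0, 0, 0]}]}}

```text
t: 21.5
eef_pos: [0.5532, -0.033, 0.292]
tool_rot: [-0.001, 0.673, 0.74, 0.001]
contact_force: [0.3, 0.2, -1.1]
gripper_width: 0.224
grasp_force: 59.0
```

{"api": "drive_tool", "payload": {"deltas": [{"gripper": 255, "offset": [0, 0, 0.03], "angular": [0, 0, 0]}, {"gripper": 255, "offset": [0, 0, 0.041], "angular": [0, 0, 0]}, {"gripper": 255, "offset": [0, 0, 0.041], "angular": [0, 0, 0]}, {"gripper": 255, "offset": [0, 0, 0.041], "angular": [0, 0, 0]}, {"gripper": 255, "offset": [0, 0, 0.041], "angular": [0, 0, 0]}]}}

```text
t: 22.0
eef_pos: [0.5542, -0.0332, 0.2525]
tool_rot: [-0.0, 0.673, 0.739, 0.001]
contact_force: [0.6, -0.2, -0.9]
gripper_width: 0.219
grasp_force: 59.0
```

{"api": "drive_tool", "payload": {"deltas": [{"gripper": 255, "offset": [0, 0, -0.04], "angular": [0, 0, 0]}, {"gripper": 255, "offset": [0, 0, -0.09], "angular": [0, 0, 0]}, {"gripper": 255, "offset": [0, 0, -0.14], "angular": [0, 0, 0]}, {"gripper": 255, "offset": [0, 0, -0.14], "angular": [0, 0, 0]}]}}

```text
t: 22.4
eef_pos: [0.5566, -0.0347, 0.3996]
tool_rot: [0.003, 0.673, 0.739, 0.006]
contact_force: [0.8, -0.2, -0.2]
gripper_width: 0.222
grasp_force: 59.1
```

```bash
python3 - <<'E'
from h import *
st();to([.632,-.2549,.385],POLE)
E
```

```text
t 22.4 p [ 0.5566 -0.0347  0.3996] q [-0.62  0.22  0.7   1.76 -0.16  1.2   0.21] F [ 0.8 -0.2 -0.2] w 0.222 g 59.1
off [-0.2263  0.0544  0.0145] ang [ 0.0176 -0.0044 -0.0001]
```

{"api": "drive_tool", "payload": {"deltas": [{"gripper": 255, "offset": [-0.045, 0.012, 0.004], "angular": [0, 0, 0]}, {"gripper": 255, "offset": [-0.09, 0.024, 0.006], "angular": [0, 0, 0]}, {"gripper": 255, "offset": [-0.135, 0.036, 0.008], "angular": [0, 0, 0]}, {"gripper": 255, "offset": [-0.18, 0.047, 0.01], "angular": [0, 0, 0]}, {"gripper": 255, "offset": [-0.225, 0.056, 0.01], "angular": [0, 0, 0]}]}}

```text
t: 22.9
eef_pos: [0.6313, -0.2535, 0.3811]
tool_rot: [-0.001, 0.673, 0.74, 0.001]
contact_force: [0.2, -0.2, -0.5]
gripper_width: 0.218
grasp_force: 59.0
```

{"api": "drive_tool", "payload": {"deltas": [{"gripper": 255, "offset": [0, 0, 0], "angular": [0, 0, 0]}, {"gripper": 255, "offset": [0, 0, 0], "angular": [0, 0, 0]}, {"gripper": 255, "offset": [0, 0, 0], "angular": [0, 0, 0]}, {"gripper": 255, "offset": [0, 0, 0], "angular": [0, 0, 0]}]}}

```text
t: 23.3
eef_pos: [0.6309, -0.2503, 0.3813]
tool_rot: [-0.001, 0.672, 0.74, 0.002]
contact_force: [-0.3, -0.3, -0.6]
gripper_width: 0.224
grasp_force: 59.0
```

```bash
python3 - <<'E'
from h import *
st();to([.632,-.2549,.243],POLE)
E
```

```text
t 23.3 p [ 0.6309 -0.2503  0.3813] q [-0.18  0.5   0.71  1.49 -0.34  1.28  0.66] F [-0.3 -0.3 -0.6] w 0.224 g 59.0
off [-0.0052  0.0005  0.1383] ang [ 0.0011 -0.0047  0.0043]
```

{"api": "drive_tool", "payload": {"deltas": [{"gripper": 255, "offset": [-0.0045, 0.001, 0.0], "angular": [0, 0, 0]}, {"gripper": 255, "offset": [-0.0045, 0.001, 0.03], "angular": [0, 0, 0]}, {"gripper": 255, "offset": [-0.0045, 0.001, 0.055], "angular": [0, 0, 0]}, {"gripper": 255, "offset": [-0.0045, 0.001, 0.075], "angular": [0, 0, 0]}, {"gripper": 255, "offset": [-0.0045, 0.001, 0.09], "angular": [0, 0, 0]}]}}

```text
t: 23.8
eef_pos: [0.6319, -0.2554, 0.2898]
tool_rot: [-0.001, 0.673, 0.74, 0.001]
contact_force: [-0.7, 0.8, -0.6]
gripper_width: 0.216
grasp_force: 59.1
```

{"api": "drive_tool", "payload": {"deltas": [{"gripper": 255, "offset": [0, 0, 0.02], "angular": [0, 0, 0]}, {"gripper": 255, "offset": [0, 0, 0.038], "angular": [0, 0, 0]}, {"gripper": 255, "offset": [0, 0, 0.044], "angular": [0, 0, 0]}, {"gripper": 255, "offset": [0, 0, 0.044], "angular": [0, 0, 0]}]}}

```text
t: 24.2
eef_pos: [0.6319, -0.2558, 0.2466]
tool_rot: [-0.001, 0.673, 0.74, 0.001]
contact_force: [1.0, -0.7, -1.3]
gripper_width: 0.22
grasp_force: 59.1
```

Inserted freely to about 4 mm above the floor; release and rise.

{"api": "drive_tool", "payload": {"deltas": [{"gripper": 255, "offset": [0, 0, 0.003], "angular": [0, 0, 0]}, {"gripper": 0, "offset": [0, 0, 0.003], "angular": [0, 0, 0]}, {"gripper": 0, "offset": [0, 0, 0.003], "angular": [0, 0, 0]}, {"gripper": 0, "offset": [0, 0, 0.003], "angular": [0, 0, 0]}, {"gripper": 0, "offset": [0, 0, 0.003], "angular": [0, 0, 0]}]}}

```text
t: 24.7
eef_pos: [0.6321, -0.2562, 0.2445]
tool_rot: [-0.001, 0.673, 0.74, 0.001]
contact_force: [0.5, 0.2, 0.2]
gripper_width: 0.88
grasp_force: 0.0
```

{"api": "drive_tool", "payload": {"deltas": [{"gripper": 0, "offset": [0, 0, 0.0], "angular": [0, 0, 0]}, {"gripper": 0, "offset": [0, 0, -0.05], "angular": [0, 0, 0]}, {"gripper": 0, "offset": [0, 0, -0.1], "angular": [0, 0, 0]}, {"gripper": 0, "offset": [0, 0, -0.14], "angular": [0, 0, 0]}, {"gripper": 0, "offset": [0, 0, -0.14], "angular": [0, 0, 0]}]}}

```text
t: 25.2
eef_pos: [0.6335, -0.2585, 0.3912]
tool_rot: [0.004, 0.673, 0.739, 0.003]
contact_force: [0.9, 0.6, 0.0]
gripper_width: 0.998
grasp_force: 0.0
```

```bash
python3 - <<'E'
from h import *
st();cans();to([.673,-.024,.28],POLE)
E
```

```text
t 25.2 p [ 0.6335 -0.2585  0.3912] q [-0.17  0.5   0.72  1.46 -0.34  1.29  0.67] F [0.9 0.6 0. ] w 0.998 g 0.0
scene tall 0.846 shift 0 0
scene short 0.523 shift 0 0
top tall 0.999 shift 0 0
top short 0.268 shift -1 0
off [0.2277 0.0623 0.1059] ang [ 0.0032 -0.0027  0.0011]
```

```bash
python3 - <<'E'
from h import *
for n,(x0,x1,y0,y1) in(("top",(150,260,150,350)),("scene",(400,500,140,320))):
    im=cv2.imread(f"pics/last_{n}.png");hsv=cv2.cvtColor(im,cv2.COLOR_BGR2HSV)
    print(n)
    rows=range(185,345,25) if n=="top" else range(170,285,15)
    for y in rows:
        print(y,[(x,)+tuple(int(v) for v in hsv[y,x]) for x in range(x0,x1,4)] if y in(210,200,245) else "")
E
```

```text
top
185 
210 [(150, 18, 49, 125), (154, 30, 25, 153), (158, 42, 22, 194), (162, 41, 18, 194), (166, 19, 83, 104), (170, 20, 123, 190), (174, 18, 132, 183), (178, 19, 133, 177), (182, 18, 130, 188), (186, 19, 132, 188), (190, 19, 132, 183), (194, 18, 132, 181), (198, 19, 135, 178), (202, 19, 133, 182), (206, 18, 135, 180), (210, 19, 134, 184), (214, 19, 136, 180), (218, 18, 135, 176), (222, 15, 167, 151), (226, 16, 162, 113), (230, 18, 157, 167), (234, 18, 158, 166), (238, 19, 159, 168), (242, 18, 159, 167), (246, 19, 156, 167), (250, 19, 158, 168), (254, 19, 160, 166), (258, 19, 160, 167)]
235 
260 
285 
310 
335 
scene
170 
185 
200 [(400, 17, 146, 162), (404, 17, 146, 94), (408, 17, 147, 80), (412, 17, 150, 80), (416, 17, 146, 70), (420, 13, 167, 125), (424, 18, 120, 200), (428, 18, 117, 207), (432, 18, 120, 202), (436, 18, 120, 204), (440, 18, 122, 190), (444, 18, 119, 206), (448, 18, 118, 207), (452, 18, 123, 185), (456, 18, 122, 182), (460, 18, 122, 190), (464, 18, 125, 183), (468, 17, 123, 183), (472, 18, 121, 196), (476, 19, 39, 178), (480, 32, 23, 209), (484, 29, 25, 207), (488, 15, 48, 118), (492, 16, 44, 121), (496, 17, 50, 96)]
215 
230 
245 [(400, 18, 142, 178), (404, 17, 143, 178), (408, 18, 141, 179), (412, 18, 144, 179), (416, 18, 144, 181), (420, 17, 147, 90), (424, 16, 139, 75), (428, 13, 171, 139), (432, 18, 120, 187), (436, 18, 120, 194), (440, 18, 123, 197), (444, 18, 121, 188), (448, 18, 122, 186), (452, 18, 122, 186), (456, 18, 123, 193), (460, 18, 120, 195), (464, 18, 122, 196), (468, 18, 120, 195), (472, 17, 125, 175), (476, 18, 121, 187), (480, 18, 121, 200), (484, 17, 107, 145), (488, 23, 32, 207), (492, 25, 29, 208), (496, 21, 35, 166)]
260 
275
```

```bash
python3 - <<'E'
from h import *
n=np.array([.126,-.992,0])
for cam,pts in(("top",[(168,210,.22),(225,210,.226)]),("scene",[(474.5,200,.22),(418,200,.226),(485.5,245,.22),(426.5,245,.226)])):
    for p in pts:
        q=atz(cam,*p);print(cam,p,q.round(3),"out",round(float((q-[.561,.306,0])@n),4))
E
```

```text
top (168, 210, 0.22) [0.665 0.33  0.22 ] out -0.0109
top (225, 210, 0.226) [0.663 0.202 0.226] out 0.1161
scene (474.5, 200, 0.22) [0.496 0.311 0.22 ] out -0.0127
scene (418, 200, 0.226) [0.513 0.18  0.226] out 0.1186
scene (485.5, 245, 0.22) [0.617 0.328 0.22 ] out -0.0146
scene (426.5, 245, 0.226) [0.633 0.198 0.226] out 0.1159
```

{"api": "drive_tool", "payload": {"deltas": [{"gripper": 0, "offset": [0.047, 0.013, 0], "angular": [0, 0, 0]}, {"gripper": 0, "offset": [0.094, 0.026, 0], "angular": [0, 0, 0]}, {"gripper": 0, "offset": [0.14, 0.039, 0.01], "angular": [0, 0, 0]}, {"gripper": 0, "offset": [0.185, 0.051, 0.03], "angular": [0, 0, 0]}, {"gripper": 0, "offset": [0.228, 0.062, 0.05], "angular": [0, 0, 0]}]}}

```text
t: 25.8
eef_pos: [0.6719, -0.0211, 0.3327]
tool_rot: [-0.002, 0.673, 0.74, 0.001]
contact_force: [1.2, -0.4, 0.5]
gripper_width: 0.997
grasp_force: 0.0
```

{"api": "drive_tool", "payload": {"deltas": [{"gripper": 0, "offset": [0, 0, 0.05], "angular": [0, 0, 0]}, {"gripper": 0, "offset": [0, 0, 0.08], "angular": [0, 0, 0]}, {"gripper": 0, "offset": [0, 0, 0.08], "angular": [0, 0, 0]}, {"gripper": 0, "offset": [0, 0, 0.08], "angular": [0, 0, 0]}]}}

```text
t: 26.2
eef_pos: [0.6719, -0.0238, 0.2542]
tool_rot: [-0.001, 0.673, 0.739, 0.0]
contact_force: [0.7, -0.4, 0.1]
gripper_width: 1.001
grasp_force: 0.0
```

```bash
python3 - <<'E'
from h import *
st();cans();to([.673,-.024,.127],POLE)
E
```

```text
t 26.2 p [ 0.6719 -0.0238  0.2542] q [-0.49  0.59  0.63  1.64 -0.39  1.04  0.36] F [ 0.7 -0.4  0.1] w 1.001 g 0.0
scene tall 0.706 shift 0 0
scene short 0.498 shift 0 0
top tall 0.387 shift 22 -22
top short 0.29 shift 0 0
off [ 0.     -0.0005  0.1296] ang [ 0.0037 -0.0027 -0.0002]
```

{"api": "drive_tool", "payload": {"deltas": [{"gripper": 0, "offset": [0, 0, 0.04], "angular": [0, 0, 0]}, {"gripper": 0, "offset": [0, 0, 0.08], "angular": [0, 0, 0]}, {"gripper": 0, "offset": [0, 0, 0.11], "angular": [0, 0, 0]}, {"gripper": 0, "offset": [0, 0, 0.129], "angular": [0, 0, 0]}, {"gripper": 0, "offset": [0, 0, 0.129], "angular": [0, 0, 0]}]}}

```text
t: 26.8
eef_pos: [0.6718, -0.0231, 0.1248]
tool_rot: [-0.002, 0.673, 0.739, 0.0]
contact_force: [0.3, -0.4, 1.0]
gripper_width: 1.0
grasp_force: 0.0
```

{"api": "drive_tool", "payload": {"deltas": [{"gripper": 255, "offset": [0, 0, 0], "angular": [0, 0, 0]}, {"gripper": 255, "offset": [0, 0, 0], "angular": [0, 0, 0]}, {"gripper": 255, "offset": [0, 0, 0], "angular": [0, 0, 0]}, {"gripper": 255, "offset": [0, 0, 0], "angular": [0, 0, 0]}, {"gripper": 255, "offset": [0, 0, 0], "angular": [0, 0, 0]}], "grip_force": 60}}

```text
t: 27.3
eef_pos: [0.6737, -0.0235, 0.1286]
tool_rot: [0.001, 0.673, 0.739, 0.002]
contact_force: [-1.3, -0.6, 6.3]
gripper_width: 0.683
grasp_force: 64.4
```

{"api": "drive_tool", "payload": {"deltas": [{"gripper": 255, "offset": [0, 0, 0], "angular": [0, 0, 0]}, {"gripper": 255, "offset": [0, 0, 0], "angular": [0, 0, 0]}], "grip_force": 60}}

```text
t: 27.5
eef_pos: [0.6737, -0.0235, 0.1286]
tool_rot: [0.001, 0.673, 0.739, 0.002]
contact_force: [-1.1, 0.5, 7.5]
gripper_width: 0.684
grasp_force: 64.4
```

{"api": "drive_tool", "payload": {"deltas": [{"gripper": 255, "offset": [0, 0, -0.04], "angular": [0, 0, 0]}, {"gripper": 255, "offset": [0, 0, -0.09], "angular": [0, 0, 0]}, {"gripper": 255, "offset": [0, 0, -0.14], "angular": [0, 0, 0]}, {"gripper": 255, "offset": [0, 0, -0.19], "angular": [0, 0, 0]}, {"gripper": 255, "offset": [0, 0, -0.24], "angular": [0, 0, 0]}]}}

```text
t: 28.0
eef_pos: [0.6718, -0.0239, 0.3692]
tool_rot: [-0.0, 0.673, 0.739, 0.002]
contact_force: [0.5, -0.1, -2.1]
gripper_width: 0.684
grasp_force: 65.6
```

{"api": "drive_tool", "payload": {"deltas": [{"gripper": 255, "offset": [0, 0, -0.035], "angular": [0, 0, 0]}, {"gripper": 255, "offset": [0, 0, -0.035], "angular": [0, 0, 0]}]}}

```text
t: 28.2
eef_pos: [0.674, -0.0251, 0.4085]
tool_rot: [0.003, 0.673, 0.739, 0.005]
contact_force: [-0.4, 0.2, -3.2]
gripper_width: 0.682
grasp_force: 65.9
```

```bash
python3 - <<'E'
from h import *
st();to([.6226,.2574,.40],CUP)
E
```

```text
t 28.2 p [ 0.674  -0.0251  0.4085] q [-0.53  0.47  0.71  1.47 -0.31  1.31  0.3 ] F [-0.4  0.2 -3.2] w 0.682 g 65.9
off [ 0.2861 -0.0249  0.0089] ang [ 0.0156 -0.0027 -0.042 ]
```

{"api": "drive_tool", "payload": {"deltas": [{"gripper": 255, "offset": [0.045, -0.004, 0], "angular": [0, 0, -0.01]}, {"gripper": 255, "offset": [0.09, -0.008, 0], "angular": [0, 0, -0.02]}, {"gripper": 255, "offset": [0.135, -0.012, 0], "angular": [0, 0, -0.03]}, {"gripper": 255, "offset": [0.18, -0.016, 0], "angular": [0, 0, -0.042]}, {"gripper": 255, "offset": [0.225, -0.02, 0], "angular": [0, 0, -0.042]}]}}

```text
t: 28.7
eef_pos: [0.6303, 0.1998, 0.4013]
tool_rot: [-0.001, 0.661, 0.751, 0.001]
contact_force: [0.4, 0.0, -1.9]
gripper_width: 0.686
grasp_force: 65.7
```

{"api": "drive_tool", "payload": {"deltas": [{"gripper": 255, "offset": [0.03, -0.002, 0], "angular": [0, 0, 0]}, {"gripper": 255, "offset": [0.06, -0.003, 0.005], "angular": [0, 0, 0]}, {"gripper": 255, "offset": [0.06, -0.003, 0.005], "angular": [0, 0, 0]}, {"gripper": 255, "offset": [0.06, -0.003, 0.005], "angular": [0, 0, 0]}]}}

```text
t: 29.1
eef_pos: [0.6201, 0.258, 0.396]
tool_rot: [-0.001, 0.66, 0.751, 0.0]
contact_force: [0.4, -0.3, -2.8]
gripper_width: 0.685
grasp_force: 65.7
```

```bash
python3 - <<'E'
from h import *
st();to([.6226,.2574,.355],CUP)
E
```

```text
t 29.1 p [0.6201 0.258  0.396 ] q [-0.93  0.46  0.65  1.48 -0.29  1.29 -0.12] F [ 0.4 -0.3 -2.8] w 0.685 g 65.7
off [-0.001   0.0025  0.041 ] ang [-0.0008 -0.0026  0.0029]
```

Lower in steps, feeling for contact (expected at TCP z ≈ 0.349).

{"api": "drive_tool", "payload": {"deltas": [{"gripper": 255, "offset": [0, 0, 0.025], "angular": [0, 0, 0]}, {"gripper": 255, "offset": [0, 0, 0.038], "angular": [0, 0, 0]}, {"gripper": 255, "offset": [0, 0, 0.042], "angular": [0, 0, 0]}, {"gripper": 255, "offset": [0, 0, 0.042], "angular": [0, 0, 0]}]}}

```text
t: 29.5
eef_pos: [0.6209, 0.2559, 0.3549]
tool_rot: [-0.001, 0.662, 0.75, 0.001]
contact_force: [-0.8, 0.3, -2.0]
gripper_width: 0.685
grasp_force: 65.8
```

{"api": "drive_tool", "payload": {"deltas": [{"gripper": 255, "offset": [0, 0, 0.003], "angular": [0, 0, 0]}, {"gripper": 255, "offset": [0, 0, 0.005], "angular": [0, 0, 0]}, {"gripper": 255, "offset": [0, 0, 0.005], "angular": [0, 0, 0]}]}}

```text
t: 29.8
eef_pos: [0.6211, 0.2561, 0.3544]
tool_rot: [-0.001, 0.661, 0.75, 0.002]
contact_force: [-12.2, -4.7, 24.0]
gripper_width: 0.688
grasp_force: 68.1
```

{"api": "drive_tool", "payload": {"deltas": [{"gripper": 255, "offset": [0, 0, -0.003], "angular": [0, 0, 0]}, {"gripper": 255, "offset": [0, 0, -0.003], "angular": [0, 0, 0]}]}}

```text
t: 30.0
eef_pos: [0.6213, 0.2568, 0.3545]
tool_rot: [-0.0, 0.661, 0.75, 0.002]
contact_force: [-3.6, -2.5, 9.3]
gripper_width: 0.683
grasp_force: 66.8
```

{"api": "drive_tool", "payload": {"deltas": [{"gripper": 60, "offset": [0, 0, 0], "angular": [0, 0, 0]}, {"gripper": 0, "offset": [0, 0, 0], "angular": [0, 0, 0]}, {"gripper": 0, "offset": [0, 0, 0], "angular": [0, 0, 0]}, {"gripper": 0, "offset": [0, 0, 0], "angular": [0, 0, 0]}, {"gripper": 0, "offset": [0, 0, 0], "angular": [0, 0, 0]}]}}

```text
t: 30.5
eef_pos: [0.6207, 0.2576, 0.3523]
tool_rot: [-0.001, 0.661, 0.751, 0.001]
contact_force: [0.4, 0.3, -0.8]
gripper_width: 1.002
grasp_force: 0.0
```

{"api": "drive_tool", "payload": {"deltas": [{"gripper": 0, "offset": [0, 0, -0.02], "angular": [0, 0, 0]}, {"gripper": 0, "offset": [0, 0, -0.05], "angular": [0, 0, 0]}, {"gripper": 0, "offset": [0, 0, -0.08], "angular": [0, 0, 0]}, {"gripper": 0, "offset": [0, 0, -0.11], "angular": [0, 0, 0]}, {"gripper": 0, "offset": [0, 0, -0.11], "angular": [0, 0, 0]}]}}

```text
t: 31.0
eef_pos: [0.6221, 0.2571, 0.4673]
tool_rot: [0.001, 0.661, 0.75, 0.004]
contact_force: [1.3, -1.1, 0.6]
gripper_width: 1.0
grasp_force: 0.0
```

```bash
python3 - <<'E'
from h import *
st();cans();to([.554,-.033,.45],POLE)
E
```

```text
t 31.0 p [0.6221 0.2571 0.4673] q [-0.93  0.43  0.67  1.37 -0.27  1.42 -0.14] F [ 1.3 -1.1  0.6] w 1.0 g 0.0
scene tall 0.388 shift 30 -4
scene short 0.999 shift 0 0
top tall 0.354 shift 25 -9
top short 0.999 shift 0 0
off [-0.2795 -0.1031  0.0119] ang [ 0.0017 -0.004   0.0431]
```

{"api": "drive_tool", "payload": {"deltas": [{"gripper": 0, "offset": [-0.28, -0.103, 0.01], "angular": [0, 0, 0.043]}, {"gripper": 0, "offset": [-0.28, -0.103, 0.01], "angular": [0, 0, 0.043]}, {"gripper": 0, "offset": [-0.28, -0.103, 0.01], "angular": [0, 0, 0.043]}, {"gripper": 0, "offset": [-0.28, -0.103, 0.01], "angular": [0, 0, 0.043]}, {"gripper": 0, "offset": [-0.28, -0.103, 0.01], "angular": [0, 0, 0.043]}]}}

```text
t: 31.6
eef_pos: [0.5635, 0.0122, 0.452]
tool_rot: [-0.002, 0.673, 0.739, 0.0]
contact_force: [1.2, -0.5, 0.3]
gripper_width: 0.999
grasp_force: 0.0
```

{"api": "drive_tool", "payload": {"deltas": [{"gripper": 0, "offset": [-0.043, -0.018, 0.02], "angular": [0, 0, 0]}, {"gripper": 0, "offset": [-0.043, -0.018, 0.07], "angular": [0, 0, 0]}, {"gripper": 0, "offset": [-0.043, -0.018, 0.12], "angular": [0, 0, 0]}, {"gripper": 0, "offset": [-0.043, -0.018, 0.17], "angular": [0, 0, 0]}, {"gripper": 0, "offset": [-0.043, -0.018, 0.21], "angular": [0, 0, 0]}]}}

```text
t: 32.1
eef_pos: [0.5489, -0.0299, 0.2396]
tool_rot: [-0.002, 0.673, 0.739, -0.0]
contact_force: [0.1, 0.8, -0.8]
gripper_width: 0.995
grasp_force: 0.0
```

{"api": "drive_tool", "payload": {"deltas": [{"gripper": 0, "offset": [0, 0, 0], "angular": [0, 0, 0]}, {"gripper": 0, "offset": [0, 0, 0], "angular": [0, 0, 0]}]}}

```text
t: 32.3
eef_pos: [0.5505, -0.0304, 0.2432]
tool_rot: [-0.001, 0.674, 0.739, -0.0]
contact_force: [0.0, 1.0, 1.4]
gripper_width: 1.0
grasp_force: 0.0
```

```bash
python3 - <<'E'
from h import *
st();cans();to([.554,-.033,.089],POLE)
E
```

```text
t 32.3 p [ 0.5505 -0.0304  0.2432] q [-0.6   0.41  0.7   1.95 -0.34  0.9   0.36] F [0.  1.  1.4] w 1.0 g 0.0
scene tall 0.686 shift -7 -29
scene short 0.92 shift -6 8
top tall 0.357 shift 25 -9
top short 0.398 shift -24 -1
off [-0.0032  0.0012  0.1564] ang [ 0.0042 -0.0032 -0.    ]
```

```bash
python3 - <<'E'
from h import *
a=atz("scene",321.7,248.7,.055);b=atz("scene",315.7,256.7,.055);print(a,b,b-a)
p=np.array([.554,-.033,0])+(b-a);print(p);to([p[0],p[1],.24],POLE)
E
```

```text
[ 0.55715175 -0.03427897  0.055     ] [ 0.58180235 -0.04707043  0.055     ] [ 0.0246506  -0.01279146  0.        ]
[ 0.5786506  -0.04579146  0.        ]
off [-0.0178  0.025   0.0054] ang [ 0.0042 -0.0032 -0.    ]
```

{"api": "drive_tool", "payload": {"deltas": [{"gripper": 0, "offset": [0.045, 0, -0.03], "angular": [0, 0, 0]}, {"gripper": 0, "offset": [0.09, 0, -0.06], "angular": [0, 0, 0]}, {"gripper": 0, "offset": [0.135, 0, -0.09], "angular": [0, 0, 0]}, {"gripper": 0, "offset": [0.18, 0, -0.12], "angular": [0, 0, 0]}, {"gripper": 0, "offset": [0.18, 0, -0.12], "angular": [0, 0, 0]}]}}

```text
t: 32.9
eef_pos: [0.5351, 0.1543, 0.3692]
tool_rot: [-0.0, 0.671, 0.741, 0.005]
contact_force: [0.3, 0.5, 0.3]
gripper_width: 0.997
grasp_force: 0.0
```

```bash
python3 - <<'E'
from h import *
st();cans()
for n,(x,y) in(("scene",(322,249)),("top",(330,264))):
    g=cv2.imread(f"pics/last_{n}.png",0);c=g[y-30:y+40,x-40:x+35]
    r=cv2.HoughCircles(cv2.resize(c,None,fx=4,fy=4,interpolation=cv2.INTER_CUBIC),cv2.HOUGH_GRADIENT,1,60,param1=120,param2=25,minRadius=35,maxRadius=60)
    print(n,None if r is None else [(v[0]/4+x-40,v[1]/4+y-30,v[2]/4) for v in r[0]])
E
```

```text
t 32.9 p [0.5351 0.1543 0.3692] q [-0.99  0.26  0.73  1.8  -0.2   1.14 -0.09] F [0.3 0.5 0.3] w 0.997 g 0.0
scene tall 0.685 shift -7 -29
scene short 0.92 shift -6 8
top tall 0.353 shift 25 -9
top short 0.883 shift 5 -9
scene [(np.float32(313.375), np.float32(255.875), np.float32(8.875))]
top None
```

```bash
python3 - <<'E'
from h import *
st();to([.578,-.0458,.22],POLE)
E
```

```text
t 33.0 p [0.535  0.152  0.3675] q [-0.99  0.26  0.74  1.81 -0.2   1.14 -0.09] F [ 0.3 -0.  -0.5] w 1.0 g 0.0
off [-0.202   0.0224  0.1464] ang [ 0.008  -0.0081  0.0069]
```

{"api": "drive_tool", "payload": {"deltas": [{"gripper": 0, "offset": [-0.045, 0.005, 0.02], "angular": [0, 0, 0.007]}, {"gripper": 0, "offset": [-0.09, 0.01, 0.04], "angular": [0, 0, 0.007]}, {"gripper": 0, "offset": [-0.135, 0.015, 0.06], "angular": [0, 0, 0.007]}, {"gripper": 0, "offset": [-0.175, 0.02, 0.09], "angular": [0, 0, 0.007]}, {"gripper": 0, "offset": [-0.201, 0.0225, 0.13], "angular": [0, 0, 0.007]}]}}

```text
t: 33.5
eef_pos: [0.5761, -0.0548, 0.2346]
tool_rot: [0.002, 0.677, 0.736, 0.002]
contact_force: [1.5, 1.4, 0.7]
gripper_width: 0.998
grasp_force: 0.0
```

{"api": "drive_tool", "payload": {"deltas": [{"gripper": 0, "offset": [0, 0, 0.015], "angular": [0, 0, 0]}, {"gripper": 0, "offset": [0, 0, 0.015], "angular": [0, 0, 0]}, {"gripper": 0, "offset": [0, 0, 0.015], "angular": [0, 0, 0]}]}}

```text
t: 33.8
eef_pos: [0.5756, -0.0485, 0.2193]
tool_rot: [-0.001, 0.675, 0.738, 0.001]
contact_force: [0.2, 0.1, 0.2]
gripper_width: 1.002
grasp_force: 0.0
```

```bash
python3 - <<'E'
from h import *
st();cans();to([.578,-.0458,.089],POLE)
E
```

```text
t 33.8 p [ 0.5756 -0.0485  0.2193] q [-0.54  0.49  0.69  1.91 -0.4   0.88  0.44] F [0.2 0.1 0.2] w 1.002 g 0.0
scene tall 0.454 shift -6 -29
scene short 0.591 shift -6 8
top tall 0.393 shift 24 -12
top short 0.368 shift -11 -17
off [0.0014 0.0016 0.131 ] ang [ 0.0038 -0.0041 -0.0045]
```

{"api": "drive_tool", "payload": {"deltas": [{"gripper": 0, "offset": [0.0015, 0.002, 0.03], "angular": [0, 0, 0]}, {"gripper": 0, "offset": [0.0015, 0.002, 0.07], "angular": [0, 0, 0]}, {"gripper": 0, "offset": [0.0015, 0.002, 0.1], "angular": [0, 0, 0]}, {"gripper": 0, "offset": [0.0015, 0.002, 0.122], "angular": [0, 0, 0]}, {"gripper": 0, "offset": [0.0015, 0.002, 0.128], "angular": [0, 0, 0]}]}}

```text
t: 34.4
eef_pos: [0.5768, -0.0454, 0.0895]
tool_rot: [-0.002, 0.675, 0.738, 0.001]
contact_force: [-0.7, -0.5, -0.3]
gripper_width: 0.995
grasp_force: 0.0
```

{"api": "drive_tool", "payload": {"deltas": [{"gripper": 255, "offset": [0, 0, 0], "angular": [0, 0, 0]}, {"gripper": 255, "offset": [0, 0, 0], "angular": [0, 0, 0]}, {"gripper": 255, "offset": [0, 0, 0], "angular": [0, 0, 0]}, {"gripper": 255, "offset": [0, 0, 0], "angular": [0, 0, 0]}, {"gripper": 255, "offset": [0, 0, 0], "angular": [0, 0, 0]}], "grip_force": 60}}

```text
t: 34.9
eef_pos: [0.5781, -0.0466, 0.0924]
tool_rot: [-0.0, 0.675, 0.738, 0.002]
contact_force: [-2.0, 0.6, 6.4]
gripper_width: 0.696
grasp_force: 64.8
```

{"api": "drive_tool", "payload": {"deltas": [{"gripper": 255, "offset": [0, 0, 0], "angular": [0, 0, 0]}, {"gripper": 255, "offset": [0, 0, 0], "angular": [0, 0, 0]}], "grip_force": 60}}

```text
t: 35.1
eef_pos: [0.5781, -0.0466, 0.0924]
tool_rot: [-0.0, 0.675, 0.738, 0.002]
contact_force: [-2.0, 1.5, 6.6]
gripper_width: 0.7
grasp_force: 64.8
```

{"api": "drive_tool", "payload": {"deltas": [{"gripper": 255, "offset": [0, 0, -0.04], "angular": [0, 0, 0]}, {"gripper": 255, "offset": [0, 0, -0.09], "angular": [0, 0, 0]}, {"gripper": 255, "offset": [0, 0, -0.14], "angular": [0, 0, 0]}, {"gripper": 255, "offset": [0, 0, -0.19], "angular": [0, 0, 0]}, {"gripper": 255, "offset": [0, 0, -0.24], "angular": [0, 0, 0]}]}}

```text
t: 35.6
eef_pos: [0.5765, -0.0477, 0.3333]
tool_rot: [-0.001, 0.676, 0.737, 0.002]
contact_force: [0.6, 0.4, -3.0]
gripper_width: 0.694
grasp_force: 66.9
```

{"api": "drive_tool", "payload": {"deltas": [{"gripper": 255, "offset": [0, 0, -0.05], "angular": [0, 0, 0]}, {"gripper": 255, "offset": [0, 0, -0.07], "angular": [0, 0, 0]}, {"gripper": 255, "offset": [0, 0, -0.07], "angular": [0, 0, 0]}]}}

```text
t: 35.9
eef_pos: [0.5781, -0.0485, 0.4046]
tool_rot: [0.001, 0.676, 0.737, 0.004]
contact_force: [-0.1, -0.2, -2.7]
gripper_width: 0.692
grasp_force: 67.1
```

```bash
python3 - <<'E'
from h import *
st();to([.5035,.2423,.39],CUP)
E
```

```text
t 35.9 p [ 0.5781 -0.0485  0.4046] q [-0.66  0.29  0.82  1.7  -0.23  1.23  0.3 ] F [-0.1 -0.2 -2.7] w 0.692 g 67.1
off [ 0.2961 -0.0491  0.0153] ang [ 0.0104 -0.0044 -0.0495]
```

{"api": "drive_tool", "payload": {"deltas": [{"gripper": 255, "offset": [0.045, -0.0075, 0], "angular": [0, 0, -0.02]}, {"gripper": 255, "offset": [0.09, -0.015, 0], "angular": [0, 0, -0.05]}, {"gripper": 255, "offset": [0.135, -0.0225, 0.003], "angular": [0, 0, -0.05]}, {"gripper": 255, "offset": [0.18, -0.03, 0.005], "angular": [0, 0, -0.05]}, {"gripper": 255, "offset": [0.225, -0.037, 0.005], "angular": [0, 0, -0.05]}]}}

```text
t: 36.4
eef_pos: [0.5187, 0.1746, 0.3942]
tool_rot: [-0.002, 0.661, 0.751, -0.0]
contact_force: [0.9, 1.3, -2.7]
gripper_width: 0.695
grasp_force: 67.0
```

{"api": "drive_tool", "payload": {"deltas": [{"gripper": 255, "offset": [0.035, -0.006, 0], "angular": [0, 0, 0]}, {"gripper": 255, "offset": [0.068, -0.011, 0], "angular": [0, 0, 0]}, {"gripper": 255, "offset": [0.068, -0.011, 0], "angular": [0, 0, 0]}, {"gripper": 255, "offset": [0.068, -0.011, 0], "angular": [0, 0, 0]}]}}

```text
t: 36.8
eef_pos: [0.4999, 0.2398, 0.3945]
tool_rot: [-0.001, 0.66, 0.751, -0.0]
contact_force: [0.6, -0.9, -2.5]
gripper_width: 0.695
grasp_force: 66.9
```

```bash
python3 - <<'E'
from h import *
st();to([.5035,.2423,.321],CUP)
E
```

```text
t 36.8 p [0.4999 0.2398 0.3945] q [-1.13  0.23  0.69  1.77 -0.16  1.2  -0.26] F [ 0.6 -0.9 -2.5] w 0.695 g 66.9
off [0.0019 0.004  0.0735] ang [-0.0025 -0.0015  0.0036]
```

Expected contact at TCP z ≈ 0.318; lower to about 0.320 and then by millimetres.

{"api": "drive_tool", "payload": {"deltas": [{"gripper": 255, "offset": [0.002, 0.002, 0.035], "angular": [0, 0, 0]}, {"gripper": 255, "offset": [0.002, 0.002, 0.06], "angular": [0, 0, 0]}, {"gripper": 255, "offset": [0.002, 0.002, 0.073], "angular": [0, 0, 0]}, {"gripper": 255, "offset": [0.002, 0.002, 0.073], "angular": [0, 0, 0]}]}}

```text
t: 37.2
eef_pos: [0.502, 0.2401, 0.3212]
tool_rot: [-0.001, 0.662, 0.75, -0.001]
contact_force: [-0.2, -0.2, -2.3]
gripper_width: 0.698
grasp_force: 66.8
```

{"api": "drive_tool", "payload": {"deltas": [{"gripper": 255, "offset": [0, 0, 0.002], "angular": [0, 0, 0]}, {"gripper": 255, "offset": [0, 0, 0.002], "angular": [0, 0, 0]}]}}

```text
t: 37.4
eef_pos: [0.5034, 0.2416, 0.3222]
tool_rot: [-0.001, 0.661, 0.75, 0.002]
contact_force: [-0.4, 0.4, -2.2]
gripper_width: 0.698
grasp_force: 66.9
```

{"api": "drive_tool", "payload": {"deltas": [{"gripper": 255, "offset": [0, 0, 0.003], "angular": [0, 0, 0]}, {"gripper": 255, "offset": [0, 0, 0.003], "angular": [0, 0, 0]}, {"gripper": 255, "offset": [0, 0, 0.003], "angular": [0, 0, 0]}]}}

```text
t: 37.7
eef_pos: [0.5029, 0.2418, 0.3185]
tool_rot: [-0.001, 0.661, 0.751, 0.001]
contact_force: [0.7, 0.2, -2.4]
gripper_width: 0.695
grasp_force: 67.0
```

{"api": "drive_tool", "payload": {"deltas": [{"gripper": 255, "offset": [0, 0, 0.001], "angular": [0, 0, 0]}, {"gripper": 60, "offset": [0, 0, 0.001], "angular": [0, 0, 0]}, {"gripper": 0, "offset": [0, 0, 0.001], "angular": [0, 0, 0]}, {"gripper": 0, "offset": [0, 0, 0.001], "angular": [0, 0, 0]}, {"gripper": 0, "offset": [0, 0, 0.001], "angular": [0, 0, 0]}]}}

```text
t: 38.2
eef_pos: [0.5028, 0.2418, 0.3171]
tool_rot: [-0.001, 0.661, 0.751, 0.001]
contact_force: [1.1, 0.0, 0.3]
gripper_width: 1.001
grasp_force: 0.0
```

{"api": "drive_tool", "payload": {"deltas": [{"gripper": 0, "offset": [0, 0, 0], "angular": [0, 0, 0]}, {"gripper": 0, "offset": [0, 0, -0.03], "angular": [0, 0, 0]}, {"gripper": 0, "offset": [0, 0, -0.06], "angular": [0, 0, 0]}, {"gripper": 0, "offset": [0, 0, -0.1], "angular": [0, 0, 0]}, {"gripper": 0, "offset": [0, 0, -0.14], "angular": [0, 0, 0]}]}}

```text
t: 38.7
eef_pos: [0.5025, 0.2411, 0.4584]
tool_rot: [-0.001, 0.661, 0.75, 0.001]
contact_force: [1.6, 0.7, 0.5]
gripper_width: 0.998
grasp_force: 0.0
```

{"api": "drive_tool", "payload": {"deltas": [{"gripper": 0, "offset": [-0.05, 0, 0], "angular": [0, 0, 0]}, {"gripper": 0, "offset": [-0.1, 0.01, 0], "angular": [0, 0, 0]}, {"gripper": 0, "offset": [-0.15, 0.02, 0], "angular": [0, 0, 0]}, {"gripper": 0, "offset": [-0.2, 0.03, 0], "angular": [0, 0, 0]}, {"gripper": 0, "offset": [-0.2, 0.03, 0], "angular": [0, 0, 0]}]}}

```text
t: 39.2
eef_pos: [0.5586, 0.0384, 0.4573]
tool_rot: [0.001, 0.665, 0.747, 0.001]
contact_force: [0.2, -0.3, 0.2]
gripper_width: 1.001
grasp_force: 0.0
```

```bash
python3 - <<'E'
from h import *
st()
for n in("scene","top"):
    im=optics.read_camera(n);old=cv2.imread(f"pics/{n}0.png");cv2.imwrite(f"pics/fin_{n}.png",im)
    # unchanged-scene checks (glue, box, tape, stand+brush, pole)
    B=dict(scene=dict(glue=(330,315,30,48),box=(253,294,42,54),tape=(160,256,30,45),brush=(213,222,34,72),pole=(163,228,50,18)),top=dict(glue=(290,152,26,32),box=(346,164,42,48),tape=(450,203,28,36),brush=(398,216,42,32),pole=(386,266,104,36)))[n]
    for k,(x,y,w,h) in B.items():
        r=cv2.matchTemplate(im[y-12:y+h+12,x-12:x+w+12],old[y:y+h,x:x+w],cv2.TM_CCOEFF_NORMED);_,v,_,l=cv2.minMaxLoc(r);print(n,k,round(v,3),l[0]-12,l[1]-12)
    # predicted can rims: mask the grey rim near prediction, template from the original can
    for k,c,z,px in(("tall",(.621,.257),.321,(306,269,32,45)),("short",(.503,.242),.281,(306,235,32,36))):
        p=proj(n,[*c,z]);f=proj(n,[*c,.226]);g=cv2.cvtColor(im,cv2.COLOR_BGR2HSV)
        m=(g[...,1]<70).astype(np.uint8);N,L,S,C=cv2.connectedComponentsWithStats(m)
        b=[(S[i][:5].tolist(),C[i].round(1).tolist()) for i in range(1,N) if S[i][4]>150 and np.hypot(*(C[i]-(p+f)/2))<35]
        print(n,k,"rim",p,"foot",f,b)
E
```

```text
t 39.2 p [0.5586 0.0384 0.4573] q [-0.86  0.21  0.83  1.66 -0.16  1.33  0.11] F [ 0.2 -0.3  0.2] w 1.001 g 0.0
scene glue 0.998 0 0
scene box 0.998 0 0
scene tape 0.999 0 0
scene brush 0.914 0 1
scene pole 0.955 2 2
scene tall rim [462.5 217.2] foot [453.4 242.3] [([432, 174, 44, 80, 2037], [452.8, 214.3])]
scene short rim [449.6 183.6] foot [445.  198.6] [([432, 174, 44, 80, 2037], [452.8, 214.3])]
top glue 0.999 0 0
top box 0.998 0 0
top tape 0.999 0 0
top brush 0.995 0 0
top pole 0.995 -2 -2
top tall rim [186.8 223.5] foot [199.7 229.1] [([173, 210, 39, 32, 939], [191.7, 226.0])]
top short rim [198.6 282.8] foot [205.5 282.9] [([186, 269, 33, 29, 736], [201.7, 283.1])]
```

```bash
python3 - <<'E'
from station import bot
print(bot.hand_in())
E
```

```text
the job is handed in; nothing more can be done
None
```

I handed the job in at about 39 s of simulated time; the hand-in gave no verdict. The flap is down, the two canisters present (tall and short) were brushed out tallest first and stand upright on it, the pole is on its mat, the brush is in its stand, and in the last pictures the glue, tape and box had not moved.

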